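# Lay out washed bike parts on the drying tray and slide it under the lamp

### The arm

A 6-joint arm with a two-finger parallel gripper is mounted at the origin on the work surface. World frame = base frame: x ahead of the robot, y to its left, z up, the work surface at z = 0. Lengths are in m, angles in rad, forces in N, time in s.
With the tool pointing down it reaches from about 0.35 to 0.85 m from the base axis. Payload 8.1 kg.
Tool frame: the origin (TCP) lies on the mounting face of the last link; the fingertips stand 186 mm ahead of it and the grasp point (between the pads) lies 167 mm ahead of it; z points along the fingers, y is the line along which they close (so a half turn about z gives the same grasp; the last joint's range is limited). The gripper opens to 93 mm and grips with 3 to 60 N. Pads are 15 mm wide; open, the fingers measure 128 mm over their backs; the gripper's body (75 mm by 188 mm) begins 65 mm behind the grasp point.
Start: joints at [1.076, 0.13, 1.488, -0, 1.523, -0.085], TCP at [0.239, 0.55, 0.405] pointing down, gripper open.
Joint ranges: [-2.96, 2.96], [-0.89, 2.26], [0.02, 2.5], [-1.34, 4.48], [0, 2.73], [-2.66, 2.66]. Speed limits (rad/s): [2.39, 2.39, 2.79, 3.14, 3.14, 3.14].

### API

Orientations are given as a rotation vector (axis times angle).
In Python, from plant import * gives the robot as it stands. The module is installed in compiled form; this text tells all that it offers.
- The arm moves only by the tool arm_command, never from a script. Its argument "increments" is a list of rows, each a list of 6 numbers: the shift along the tool's x, y, z in units of 0.2 m (1.0 is 0.2 m), then the turn, a rotation vector about the tool's x, y, z in units of pi rad (1.0 is pi rad). A call has exactly 5 rows; each row is the pose to reach, as a shift and turn from the pose commanded when the call began, along the tool's axes at that moment, turning the shorter way round; what a row does not reach only later rows make up. A row lasts 1/8 s, in which the tool goes at most 62.5 mm and 10.7 degrees, less where a joint would pass 70% of its speed; a pose out of reach is approached as far as the arm can. A call with a number of a shift or a turn outside -1 to 1 is refused whole. A call with a gripper value outside its range is refused whole. "fingers" is the closure, from -1 (fully open) to 1 (shut), set as the call begins (left out, the last holds). The fingers move at their own pace and stop on an object; "force" is the grip in N (left out, the last holds). Time passes only in rows, so rows that repeat a pose let the fingers close, or fill a call up. It gives the time, the measured TCP pose, the force, the opening and the grip force at its end, in the units of the state.
- read_state(): the state, without advancing time (a new reading comes with each control period).
- read_camera(name): name is "scene" or "side" or "wrist"; returns a dict with "image" (384x512x3 uint8, red, green, blue), "fx", "fy", "cx", "cy" (pixels), "T" (4x4, takes a point from camera to world coordinates). Camera axes: x right, y down, z forward; pixel columns grow to the right and rows downward; lengths in m; the calibration is good to about 2 mm. A picture is of the moment at which its call begins. There is no depth.
- close_job(): hands the job in; it is judged then, once.
The state is a dict: "t": time; "q": joint angles; "dq": joint speeds; "joint_torque": joint torques, N m; "tool_pos": TCP position; "orientation": TCP orientation; "force": force on the tool from outside, world axes, zero at the start; "wrist_torque": the same for the moment, N m; "opening": finger opening in m; "gripper_force": force on a finger pad.
Only numpy, scipy, OpenCV 4.12 (cv2) and the standard library are available. Lean on these libraries where they do the work, as an engineer would, in place of code of your own. Each camera call takes 0.05 s, during which the arm holds its last target. There are 200 camera calls.

### The job

Slide the drying tray by its handle right out from under the lamp hood, then lay the washed parts that are on the bench flat on it in neat rows: the handlebar stems side by side in the wide row, each square across the row, and the round bottom-bracket cups, thread up, in the narrow row, one part centred in each cell, both rows filled from the hood end without gaps. When all the parts are on, slide the tray (never lift it) between its rails back under the hood until it meets the end plate; leave the pedal, tools, bottles, mug and tape where they are.

Things in the scene. Friction and masses are not known exactly. Their poses are not given: they have to be found in the camera images.
- stop (a point): Fixed drying station: the bench point where the tray's centre stands when fully home against the white end plate (plate face at y = -126 mm). +y is the slide direction, out from under the hood; x across, z up. Two aluminium rails, 18 mm high, inner faces at x = +-109.5 mm, run from y = -125 to +375 mm. The tray slides on the bench between them.
- hood_edge (a point): Middle of the lower front edge of the station's white lamp hood: 105 mm from the home point along the slide (+y) and 130 mm above the bench. The hood is 239 mm wide (x), reaches from here 235 mm back (-y) to the end plate, and its top is 185 mm (grille 188, plate 200) above the bench.
- tray_floor (a point): Loose steel tray, 0.6 kg, starting nearly home: centre of its floor, 4 mm above its underside. Pan 213 (x) by 248 (y) mm, walls 14 mm high over the underside. 4 mm high ribs make two rows of three cells along y: wide row at x = +40 mm (farther from the robot, cells 123 x 77 mm), narrow row at x = -62.5 mm (78 x 77 mm). -y is the hood end, +y the handle end.
- grip (a point): Point on the tray's handle, 40 mm above the tray floor: an upright black plate 90 mm wide (tray x), 12 mm thick (tray y), top 60 mm above the tray floor, 60 mm beyond the pan's +y end on a low flat tongue. Pinch it from above, fingers closing along tray y. It stays 79 mm in front of the hood when the tray is home.
- wide1 (a point): Centre of the floor of the cell at the hood end of the tray's wide row, for the stems; axes as the tray's; moves with the tray. Cells are 80 mm apart along tray y.
- wide2 (a point): Centre of the floor of the cell in the middle of the tray's wide row, for the stems; axes as the tray's; moves with the tray. Cells are 80 mm apart along tray y.
- wide3 (a point): Centre of the floor of the cell at the handle end of the tray's wide row, for the stems; axes as the tray's; moves with the tray. Cells are 80 mm apart along tray y.
- narrow1 (a point): Centre of the floor of the cell at the hood end of the tray's narrow row, for the cups; axes as the tray's; moves with the tray. Cells are 80 mm apart along tray y.
- narrow2 (a point): Centre of the floor of the cell in the middle of the tray's narrow row, for the cups; axes as the tray's; moves with the tray. Cells are 80 mm apart along tray y.
- narrow3 (a point): Centre of the floor of the cell at the handle end of the tray's narrow row, for the cups; axes as the tray's; moves with the tray. Cells are 80 mm apart along tray y.
- stem1_c (a point): Handlebar stem (black or bare metal; may be absent), its centre, 17 mm above its underside: 104 mm long (x), 34 mm high, about 0.16 kg. At -x an upright clamp cylinder 38 mm across, at +x a cross cylinder 46 mm wide (y); between, over x = +-15 mm, a body 34 mm wide, 4 to 30 mm up, to be gripped across y. z up. Either end may point either way.
- stem2_c (a point): Handlebar stem (black or bare metal; may be absent), its centre, 17 mm above its underside: 104 mm long (x), 34 mm high, about 0.16 kg. At -x an upright clamp cylinder 38 mm across, at +x a cross cylinder 46 mm wide (y); between, over x = +-15 mm, a body 34 mm wide, 4 to 30 mm up, to be gripped across y. z up. Either end may point either way.
- stem3_c (a point): Handlebar stem (black or bare metal; may be absent), its centre, 17 mm above its underside: 104 mm long (x), 34 mm high, about 0.16 kg. At -x an upright clamp cylinder 38 mm across, at +x a cross cylinder 46 mm wide (y); between, over x = +-15 mm, a body 34 mm wide, 4 to 30 mm up, to be gripped across y. z up. Either end may point either way.
- cup1_c (a point): Bottom-bracket cup (bare or dark metal; may be absent), its centre, 16 mm above its underside: round about z, a head of 50 mm diameter and 18 mm high below, a thread of 42 mm diameter above, 32 mm high in all, 0.09 kg. z up. Its yaw does not matter.
- cup2_c (a point): Bottom-bracket cup (bare or dark metal; may be absent), its centre, 16 mm above its underside: round about z, a head of 50 mm diameter and 18 mm high below, a thread of 42 mm diameter above, 32 mm high in all, 0.09 kg. z up. Its yaw does not matter.
- cup3_c (a point): Bottom-bracket cup (bare or dark metal; may be absent), its centre, 16 mm above its underside: round about z, a head of 50 mm diameter and 18 mm high below, a thread of 42 mm diameter above, 32 mm high in all, 0.09 kg. z up. Its yaw does not matter.
- pedal: Bystander, to be left alone: flat black platform pedal 90 x 56 x 22 mm lying among the parts, origin under its centre.
- oil: Bystander, to be left alone: white oil bottle 44 mm across, 120 mm high.
- spray: Bystander, to be left alone: spray can 64 mm across, 180 mm high.
- wrench: Bystander, to be left alone: steel wrench 180 mm long, lying flat.
- mug: Bystander, to be left alone: white mug 80 mm across, 90 mm high.
- hammer: Bystander, to be left alone: hammer 240 mm long, lying.
- tape: Bystander, to be left alone: roll of black tape, 90 mm across, 30 mm high, lying flat.

How it is judged:
By the outcome, as a careful person would: the job done as asked, in the order asked, and still so for the second after the job is handed in, with the robot touching nothing.
Of stem1, stem2, stem3 only 2 to 3 are there at a start; the rules pass over those that are not, and their reading is None.
Of cup1, cup2, cup3 only 2 to 3 are there at a start; the rules pass over those that are not, and their reading is None.
At some moment in a run one of stem1, stem2, stem3, cup1, cup2, cup3 may be knocked a few centimetres aside while the robot is not near it.
Once in a run the grip may slacken for a moment while it holds something.
It also fails if it takes over 210 s, if anything falls off the work surface, if the arm or the gripper's body presses on something with over 40 N, if the wrist force passes 120 N, or if a joint passes its speed limit or range.

## Working session

There is one attempt and no reset: what is moved stays moved. The work goes in short steps, Python scripts to look and compute and a tool call to move; the robot and the scene stay as the last step left them, time stands still between calls to the robot, and variables do not carry over. Pictures are saved under pics/ and viewed, at most 14 in all, crops included, and the job is handed in when it is done.

Besides the shell and the picture viewer there is one more tool, called after "Call:" as name(argument=value, ...), one argument or row to a line, values as JSON. arm_command: Moves the arm, as the interface text tells. Shifts and turns lie within -1 to 1; 1 stands for 0.2 m of shift or pi rad of turn. Its arguments: {"type":"object","properties":{"increments":{"type":"array","items":{"type":"array","items":{"type":"number","minimum":-1,"maximum":1}}},"fingers":{"type":"number"},"force":{"type":"number"}},"required":["increments"]}

```bash
mkdir -p pics; python3 - <<'E'
from plant import *
import cv2
s=read_state();print(s['t'],s['tool_pos'],s['orientation'],s['opening'])
for n in ['scene','side','wrist']:
    c=read_camera(n);cv2.imwrite(f'pics/{n}0.png',cv2.resize(c['image'][:,:,::-1],(800,600),interpolation=cv2.INTER_CUBIC));print(n,c['fx'],c['fy'],c['cx'],c['cy'],c['T'].round(4).tolist())
E
```

```text
0.0 [0.23891639 0.55013109 0.40369796] [-6.39059252e-01 -3.07538720e+00  2.71911432e-03] 0.09292234472427682
scene 472.53173575838935 472.53173575838935 253.72702286565334 190.54155920216783 [[0.2962, -0.9068, 0.2999, 0.1678], [-0.9551, -0.2822, 0.0901, -0.1815], [0.0029, -0.3132, -0.9497, 1.3291], [0.0, 0.0, 0.0, 1.0]]
side 391.8341647442965 391.8341647442965 248.23054442522124 193.1067495880711 [[0.268, -0.9138, 0.3053, 0.1649], [-0.9634, -0.2564, 0.0784, -0.1525], [0.0066, -0.3151, -0.949, 1.2427], [0.0, 0.0, 0.0, 1.0]]
wrist 305.1780810999449 305.1780810999449 253.8037652992156 192.3861756300913 [[0.3985, 0.8765, 0.2702, 0.163], [0.9172, -0.3801, -0.1197, 0.5835], [-0.0022, 0.2955, -0.9553, 0.3832], [0.0, 0.0, 0.0, 1.0]]
```

View pics/scene0.png

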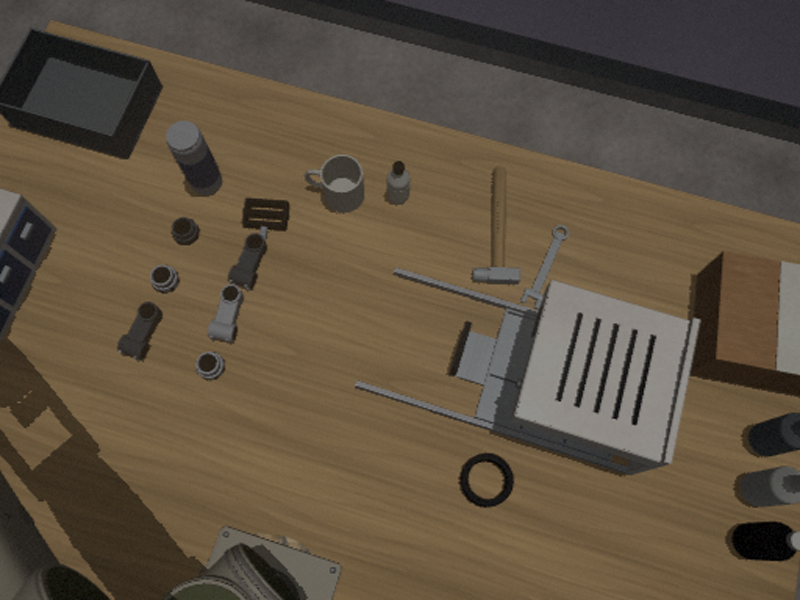

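View pics/wrist0.png

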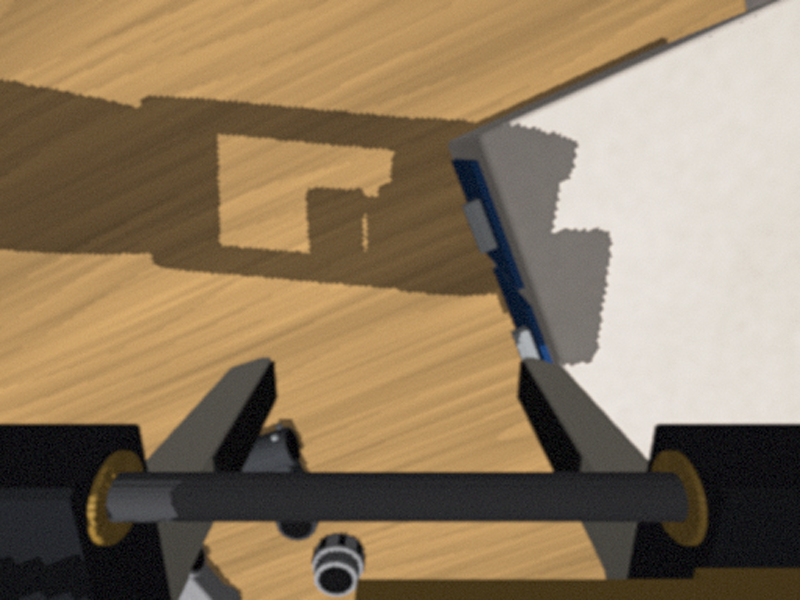

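The scene shows three stems (about 247,260; 226,312; 140,330) and three cups (184,230; 163,278; 209,365). The tray is at right with its handle at about (460,348).

```bash
cat > h.py <<'E'
import numpy as np, cv2
from plant import *
from scipy.spatial.transform import Rotation as R
def pix(c,u,v,z):
    d=c['T'][:3,:3]@np.array([(u-c['cx'])/c['fx'],(v-c['cy'])/c['fy'],1]);o=c['T'][:3,3]
    return o+d*(z-o[2])/d[2]
def proj(c,p):
    q=c['T'][:3,:3].T@(np.asarray(p)-c['T'][:3,3]);return np.array([c['fx']*q[0]/q[2]+c['cx'],c['fy']*q[1]/q[2]+c['cy']])
def crop(img,x,y,w,h,s,f):
    cv2.imwrite(f,cv2.convertScaleAbs(cv2.resize(img[y:y+h,x:x+w,::-1],None,fx=s,fy=s,interpolation=cv2.INTER_CUBIC),alpha=1.4))
def go(p,yaw=None,tilt=None):
    """increment row to reach grasp... p: TCP target; yaw: angle of tool y axis (mod pi) in world, tool down"""
    s=read_state();M=R.from_rotvec(s['orientation'])
    m=M.as_matrix()
    if yaw is None: T=m
    else:
        y0=np.arctan2(m[1,1],m[0,1]); d=(yaw-y0+np.pi/2)%np.pi-np.pi/2; a=y0+d
        y=np.array([np.cos(a),np.sin(a),0]);z=np.array([0,0,-1.]);T=np.stack([np.cross(y,z),y,z],1)
    sh=m.T@(np.asarray(p)-s['tool_pos']);r=(M.inv()*R.from_matrix(T)).as_rotvec()
    return (sh/0.2).round(3).tolist()+(r/np.pi).round(4).tolist()
E
python3 - <<'E'
from h import *
c=read_camera('scene');i=c['image']
crop(i,65,125,130,115,5,'pics/a.png'); crop(i,220,160,130,120,5,'pics/b.png')
E
```

```text
(no output)
```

View pics/a.png

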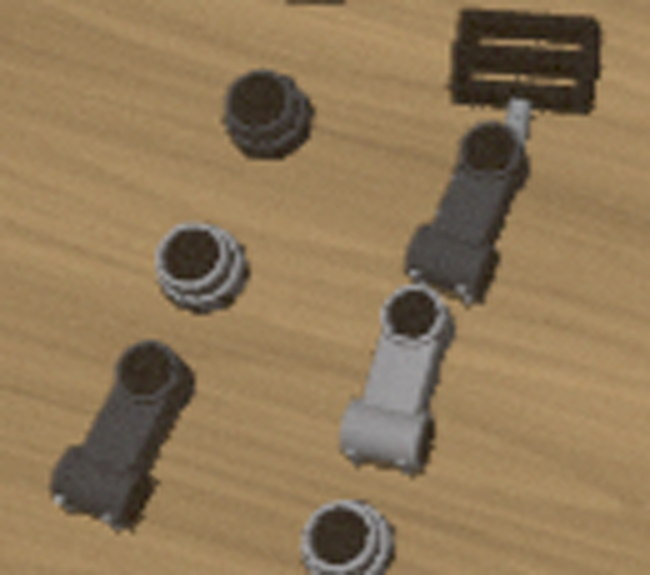

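View pics/b.png

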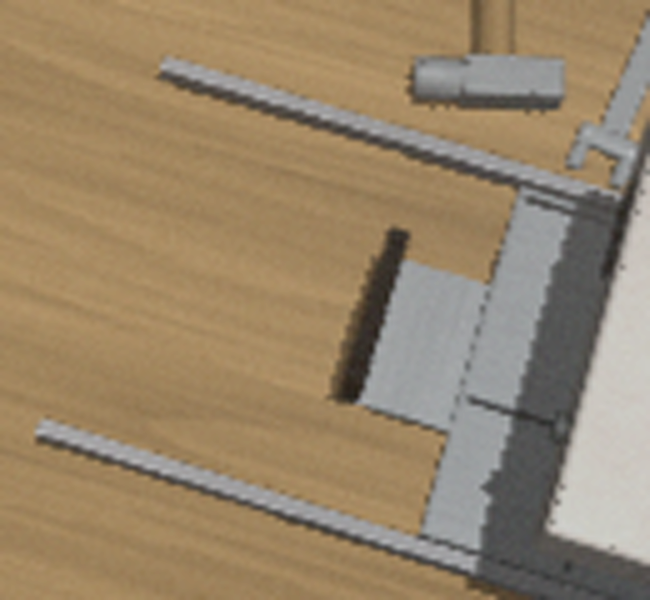

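Crop a: stem hole/cross ends at (492,148)/(452,262), (415,312)/(387,435) and (149,370)/(103,482); cup tops at (260,100), (191,252) and (340,533). Crop b: rail ends at (168,66) and (42,430); handle from about (398,232) to (345,400).

```bash
cat >> h.py <<'E'
E
python3 - <<'E'
from h import *
c=read_camera('scene')
a=lambda u,v,z:pix(c,65+(u+.0)/5-.4,125+v/5-.4,z)
b=lambda u,v,z:pix(c,220+u/5-.4,160+v/5-.4,z)
for n,h,x in [('A',(492,148),(452,262)),('B',(415,312),(387,435)),('C',(149,370),(103,482))]:
    p,q=a(*h,.034),a(*x,.032); print(n,((p+q)/2).round(4),np.linalg.norm(p-q).round(3),'yaw(+x)',np.degrees(np.arctan2(*(q-p)[[1,0]])).round(1))
for u,v in [(260,100),(191,252),(340,533)]: print('cup',a(u,v,.032).round(4))
r1,r2=b(168,66,.018),b(42,430,.018);r1b=b(600,193,.018);r2b=b(470,565,.018)
print('rails',r1.round(4),r2.round(4),np.linalg.norm(r1-r2));
for p,q in((r1,r1b),(r2,r2b)): print('slide dir',np.degrees(np.arctan2(*(p-q)[[1,0]])))
print('x dir',np.degrees(np.arctan2(*(r1-r2)[[1,0]])))
# handle top edges
for u,v in [(387,232),(408,232),(335,398),(358,402)]: print('h',b(u,v,.064).round(4))
# pan front end corners
print('pan',b(520,190,.014).round(4),b(425,535,.014).round(4))
E
```

```text
A [0.5684 0.2301 0.033 ] 0.074 yaw(+x) -178.1
B [0.4593 0.2321 0.033 ] 0.074 yaw(+x) -171.5
C [0.3836 0.37   0.033 ] 0.069 yaw(+x) -179.5
cup [0.5938 0.375  0.032 ]
cup [0.4922 0.3765 0.032 ]
cup [0.3615 0.2308 0.032 ]
rails [ 0.6342 -0.0392  0.018 ] [ 0.4046 -0.0363  0.018 ] 0.22960719186410147
slide dir 89.88409064291623
slide dir 89.61124335791885
x dir -0.7341085966314982
h [ 0.5599 -0.1901  0.064 ]
h [ 0.5633 -0.2013  0.064 ]
h [ 0.4605 -0.1884  0.064 ]
h [ 0.4621 -0.201   0.064 ]
pan [ 0.623  -0.2577  0.014 ] [ 0.4123 -0.2579  0.014 ]
```

```bash
python3 - <<'E'
from h import *
print(go([.32,.4,.38],np.pi/2))
c=read_camera('scene')
for n,u,v,z in [('spraybase',206,182,.01),('spraytop',183,132,.18),('pedal',266,214,.02),('mug',342,205,.0),('mugtop',342,172,.09)]: print(n,pix(c,u/1.5625,v/1.5625,z).round(3))
E
```

```text
[-0.671, -0.527, 0.122, -0.0003, -0.0001, -0.1305]
spraybase [0.703 0.376 0.01 ]
spraytop [0.713 0.379 0.18 ]
pedal [0.669 0.235 0.02 ]
mug [0.74  0.105 0.   ]
mugtop [0.766 0.107 0.09 ]
```

Call:
arm_command(
  increments=[
    [-0.17, -0.13, 0.03, 0, 0, -0.033],
    [-0.34, -0.26, 0.06, 0, 0, -0.066],
    [-0.51, -0.4, 0.09, 0, 0, -0.1],
    [-0.671, -0.527, 0.122, 0, 0, -0.1305],
    [-0.671, -0.527, 0.122, 0, 0, -0.1305],
  ],
  fingers=-1,
  force=30,
)

```text
t: 0.92
tool_pos: [0.3211, 0.3983, 0.3798]
orientation: [-0.003, -3.141, 0.002]
force: [-0.0, 0.7, -0.0]
opening: 0.0932
gripper_force: 0.0
```

Call:
arm_command(
  increments=[
    [-0.08, -0.25, 0, 0, 0, 0],
    [-0.16, -0.5, 0, 0, 0, 0],
    [-0.24, -0.75, 0, 0, 0, 0],
    [-0.32, -0.98, 0, 0, 0, 0],
    [-0.32, -0.98, 0, 0, 0, 0],
  ],
)

```text
t: 1.55
tool_pos: [0.385, 0.2025, 0.3808]
orientation: [0.007, 3.141, -0.0]
force: [-0.6, 0.4, 0.9]
opening: 0.0931
gripper_force: 0.0
```

Call:
arm_command(
  increments=[
    [-0.08, -0.25, 0, 0, 0, 0],
    [-0.16, -0.5, 0, 0, 0, 0],
    [-0.24, -0.75, 0, 0, 0, 0],
    [-0.32, -0.98, 0, 0, 0, 0],
    [-0.32, -0.98, 0, 0, 0, 0],
  ],
)

```text
t: 2.17
tool_pos: [0.4491, 0.0071, 0.3805]
orientation: [0.006, 3.141, -0.0]
force: [-0.3, 0.4, 0.0]
opening: 0.093
gripper_force: 0.0
```

Call:
arm_command(
  increments=[
    [-0.08, -0.25, 0, 0, 0, 0],
    [-0.16, -0.5, 0, 0, 0, 0],
    [-0.24, -0.75, 0, 0, 0, 0],
    [-0.32, -0.98, 0, 0, 0, 0],
    [-0.32, -0.98, 0, 0, 0, 0],
  ],
)

```text
t: 2.8
tool_pos: [0.5135, -0.1882, 0.3798]
orientation: [-0.003, -3.141, -0.001]
force: [0.1, -0.1, 0.1]
opening: 0.0929
gripper_force: 0.0
```

```bash
python3 - <<'E'
from h import *
print(read_state()['tool_pos'],go([.511,-.190,.211],np.pi/2))
c=read_camera('wrist');cv2.imwrite('pics/w1.png',c['image'][:,:,::-1])
E
```

```text
[ 0.51349799 -0.1881794   0.37983756] [0.012, -0.01, 0.844, 0.0002, -0.0001, -0.0006]
```

View pics/w1.png

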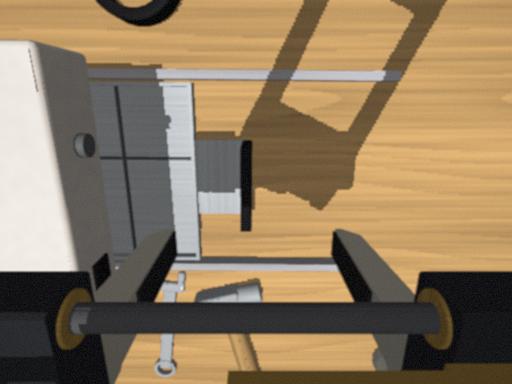

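The wrist picture shows the handle at column 247, midway between the fingers (255). The rails run square to the tool, so I descend.

Call:
arm_command(
  increments=[
    [0.01, -0.01, 0.2, 0, 0, 0],
    [0.01, -0.01, 0.45, 0, 0, 0],
    [0.01, -0.01, 0.65, 0, 0, 0],
    [0.01, -0.01, 0.78, 0, 0, 0],
    [0.01, -0.01, 0.84, 0, 0, 0],
  ],
)

```text
t: 3.48
tool_pos: [0.51, -0.1871, 0.2107]
orientation: [0.003, -3.139, -0.003]
force: [0.1, 1.1, -0.1]
opening: 0.0929
gripper_force: 0.0
```

Call:
arm_command(
  increments=[
    [0, 0, 0, 0, 0, 0],
    [0, 0, 0, 0, 0, 0],
    [0, 0, 0, 0, 0, 0],
    [0, 0, 0, 0, 0, 0],
    [0, 0, 0, 0, 0, 0],
  ],
  fingers=1,
  force=30,
)

```text
t: 4.1
tool_pos: [0.5103, -0.1899, 0.2127]
orientation: [0.0, 3.141, -0.0]
force: [0.3, 1.0, -0.3]
opening: 0.0479
gripper_force: 0.0
```

Call:
arm_command(
  increments=[
    [0, 0, 0, 0, 0, 0],
    [0, 0, 0, 0, 0, 0],
    [0, 0, 0, 0, 0, 0],
    [0, 0, 0, 0, 0, 0],
    [0, 0, 0, 0, 0, 0],
  ],
)

```text
t: 4.72
tool_pos: [0.5101, -0.19, 0.2123]
orientation: [-0.0, -3.141, 0.0]
force: [-1.4, -3.5, -0.5]
opening: 0.0119
gripper_force: 30.0
```

Call:
arm_command(
  increments=[
    [0, 0.06, 0, 0, 0, 0],
    [0, 0.18, 0, 0, 0, 0],
    [0, 0.32, 0, 0, 0, 0],
    [0, 0.46, 0, 0, 0, 0],
    [0, 0.6, 0, 0, 0, 0],
  ],
)

```text
t: 5.35
tool_pos: [0.51, -0.0684, 0.2123]
orientation: [0.001, -3.141, -0.0]
force: [1.0, -3.2, -2.0]
opening: 0.0117
gripper_force: 30.0
```

Call:
arm_command(
  increments=[
    [0, 0.16, 0, 0, 0, 0],
    [0, 0.32, 0, 0, 0, 0],
    [0, 0.48, 0, 0, 0, 0],
    [0, 0.62, 0, 0, 0, 0],
    [0, 0.7, 0, 0, 0, 0],
  ],
)

```text
t: 5.98
tool_pos: [0.5098, 0.0717, 0.2123]
orientation: [0.003, -3.141, 0.0]
force: [-0.3, -3.7, -0.1]
opening: 0.0117
gripper_force: 30.0
```

Call:
arm_command(
  increments=[
    [0, 0, 0, 0, 0, 0],
    [0, 0, 0, 0, 0, 0],
    [0, 0, 0, 0, 0, 0],
    [0, 0, 0, 0, 0, 0],
    [0, 0, 0, 0, 0, 0],
  ],
)

```text
t: 6.6
tool_pos: [0.5102, 0.0698, 0.2123]
orientation: [-0.001, -3.141, 0.0]
force: [-0.1, 1.6, -1.4]
opening: 0.0116
gripper_force: 30.0
```

Call:
arm_command(
  increments=[
    [0, 0, 0, 0, 0, 0],
    [0, 0, 0, 0, 0, 0],
    [0, 0, 0, 0, 0, 0],
    [0, 0, 0, 0, 0, 0],
    [0, 0, 0, 0, 0, 0],
  ],
  fingers=-1,
)

```text
t: 7.22
tool_pos: [0.5102, 0.0702, 0.2123]
orientation: [0.0, -3.142, 0.0]
force: [-0.1, -1.3, 0.2]
opening: 0.0573
gripper_force: 0.0
```

Call:
arm_command(
  increments=[
    [0, 0, -0.1, 0, 0, 0],
    [0, 0, -0.4, 0, 0, 0],
    [0, 0, -0.7, 0, 0, 0],
    [0, 0.2, -0.9, 0, 0, 0],
    [0, 0.4, -0.9, 0, 0, 0],
  ],
)

```text
t: 7.85
tool_pos: [0.5113, 0.1511, 0.3976]
orientation: [0.002, 3.133, 0.003]
force: [0.4, 0.2, -0.7]
opening: 0.0928
gripper_force: 0.0
```

Call:
arm_command(
  increments=[
    [0.1, 0.2, 0, 0, 0, 0],
    [0.15, 0.4, 0, 0, 0, 0],
    [0.2, 0.65, 0, 0, 0, 0],
    [0.25, 0.9, 0, 0, 0, 0],
    [0.25, 0.9, 0, 0, 0, 0],
  ],
)

```text
t: 8.48
tool_pos: [0.4589, 0.3331, 0.3921]
orientation: [0.007, -3.141, -0.001]
force: [0.8, -0.3, 0.1]
opening: 0.0928
gripper_force: 0.0
```

```bash
python3 - <<'E'
from h import *
print(read_state()['tool_pos'])
c=read_camera('scene');np.savez('s2.npz',**c);crop(c['image'],190,150,150,120,5,'pics/s2.png')
c=read_camera('wrist');np.savez('w2.npz',**c);crop(c['image'],0,0,512,384,1.5,'pics/w2.png')
E
```

```text
[0.45889073 0.33312189 0.39210215]
```

View pics/s2.png

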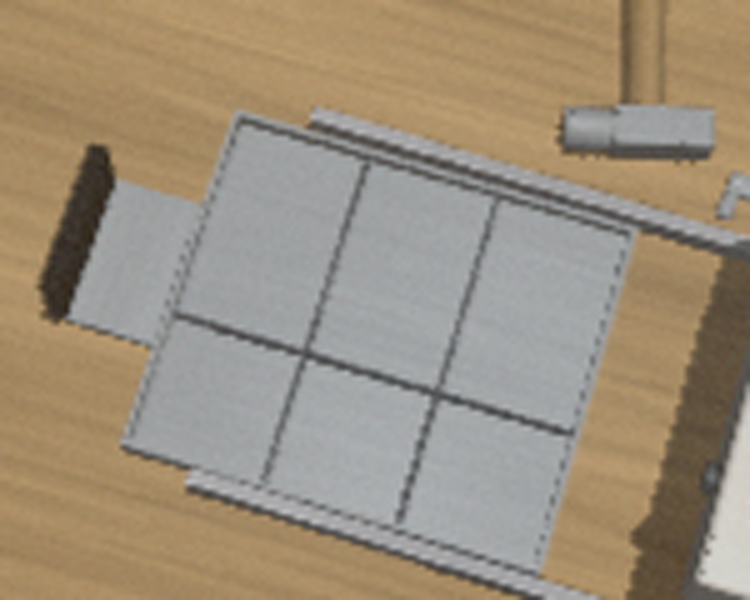

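View pics/w2.png

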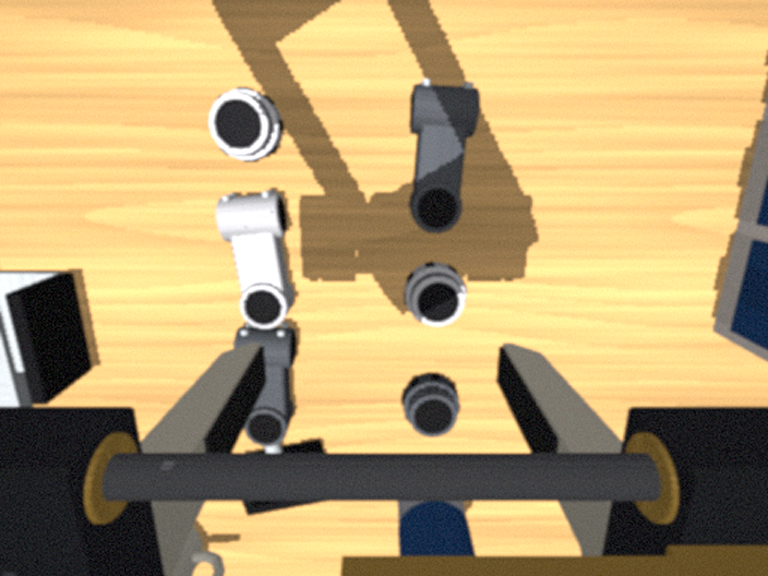

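s2 shows the tray fully out, with rib junctions at (305,355) and (437,395). w2 shows the stem holes/cross ends at (436,210)/(445,108), (264,306)/(252,216), (267,427)/(265,347), and the cup holes at (238,123), (437,300), (432,415).

```bash
python3 - <<'E'
from h import *
s=np.load('s2.npz');w=np.load('w2.npz')
a=lambda u,v,z:pix(s,190+u/5-.4,150+v/5-.4,z)
P={'J23':(305,355,.008),'J12':(437,395,.008),'w23':(367,165,.008),'w12':(495,203,.008),'n23':(268,480,.008),'n12':(400,520,.008),'cFL':(237,117,.014),'cHL':(632,235,.014),'cHR':(540,572,.014),'cFR':(125,447,.014)}
Q={k:a(*v)[:2] for k,v in P.items()}
for k,v in Q.items(): print(k,v.round(4))
cs=np.mean([Q[k] for k in Q if k[0]=='c'],axis=0);print('centre walls',cs,'centre ribs',np.mean([Q['J23'],Q['J12']],axis=0))
b=lambda u,v,z:pix(w,u/1.5-.17,v/1.5-.17,z)
for n,h,x in [('A',(267,427),(265,347)),('B',(264,306),(252,216)),('C',(436,210),(445,108))]:
    p,q=b(*h,.034),b(*x,.034); print(n,((p+q)/2).round(4),np.linalg.norm(p-q).round(3),'yaw(+x)',np.degrees(np.arctan2(*(q-p)[[1,0]])).round(1))
for u,v in [(432,415),(437,300),(238,123)]: print('cup',b(u,v,.032).round(4))
E
```

```text
J23 [ 0.4952 -0.0745]
J12 [ 0.4951 -0.1539]
w23 [ 0.6168 -0.075 ]
w12 [ 0.6166 -0.1539]
n23 [ 0.4192 -0.0763]
n12 [ 0.4195 -0.1543]
cFL [0.6207 0.0069]
cHL [ 0.6194 -0.2358]
cHR [ 0.4135 -0.2374]
cFR [0.4121 0.0064]
centre walls [ 0.51642317 -0.114957  ] centre ribs [ 0.49514606 -0.11420351]
A [0.5672 0.237  0.034 ] 0.074 yaw(+x) 177.2
B [0.4602 0.2386 0.034 ] 0.07 yaw(+x) -176.9
C [0.3855 0.3737 0.034 ] 0.07 yaw(+x) 177.1
cup [0.5934 0.3754 0.032 ]
cup [0.4905 0.3757 0.032 ]
cup [0.3607 0.2316 0.032 ]
```

Call:
arm_command(
  increments=[
    [-0.15, -0.13, 0.15, 0, 0, 0],
    [-0.32, -0.3, 0.35, 0, 0, 0],
    [-0.48, -0.44, 0.55, 0, 0, 0],
    [-0.535, -0.48, 0.66, 0, 0, 0],
    [-0.535, -0.48, 0.66, 0, 0, 0],
  ],
)

```text
t: 9.2
tool_pos: [0.5671, 0.2317, 0.2579]
orientation: [-0.005, -3.137, 0.003]
force: [-1.0, 0.7, 1.1]
opening: 0.0931
gripper_force: 0.0
```

Call:
arm_command(
  increments=[
    [0, 0, 0.08, 0, 0, 0],
    [0, 0, 0.17, 0, 0, 0],
    [0, 0, 0.25, 0, 0, 0],
    [0, 0, 0.31, 0, 0, 0],
    [0, 0, 0.34, 0, 0, 0],
  ],
)

```text
t: 9.82
tool_pos: [0.5667, 0.2343, 0.1911]
orientation: [0.001, -3.14, 0.001]
force: [-0.0, -0.1, 0.3]
opening: 0.0931
gripper_force: 0.0
```

Call:
arm_command(
  increments=[
    [0, 0, 0, 0, 0, 0],
    [0, 0, 0, 0, 0, 0],
    [0, 0, 0, 0, 0, 0],
    [0, 0, 0, 0, 0, 0],
    [0, 0, 0, 0, 0, 0],
  ],
  fingers=1,
  force=30,
)

```text
t: 10.45
tool_pos: [0.5672, 0.2343, 0.1926]
orientation: [-0.0, 3.141, 0.0]
force: [0.3, -0.5, -0.2]
opening: 0.0475
gripper_force: 0.0
```

Call:
arm_command(
  increments=[
    [0, 0, 0, 0, 0, 0],
    [0, 0, 0, 0, 0, 0],
    [0, 0, 0, 0, 0, 0],
    [0, 0, 0, 0, 0, 0],
    [0, 0, 0, 0, 0, 0],
  ],
)

```text
t: 11.08
tool_pos: [0.5672, 0.2342, 0.1924]
orientation: [-0.0, 3.142, -0.0]
force: [-1.1, -0.9, 0.5]
opening: 0.0338
gripper_force: 29.9
```

Call:
arm_command(
  increments=[
    [0, 0, -0.1, 0, 0, 0],
    [0, 0, -0.25, 0, 0, 0],
    [0, 0, -0.4, 0, 0, 0],
    [0, -0.12, -0.5, 0, 0, 0],
    [0, -0.3, -0.5, 0, 0, 0],
  ],
)

```text
t: 11.7
tool_pos: [0.5681, 0.1747, 0.2965]
orientation: [-0.003, 3.136, 0.002]
force: [0.4, -0.9, -1.3]
opening: 0.0338
gripper_force: 29.9
```

Call:
arm_command(
  increments=[
    [0, -0.2, 0, 0, 0, 0],
    [0.02, -0.42, 0, 0, 0, 0],
    [0.03, -0.64, 0, 0, 0, 0],
    [0.04, -0.86, 0, 0, 0, 0],
    [0.05, -1, 0, 0, 0, 0],
  ],
)

```text
t: 12.32
tool_pos: [0.5571, -0.0277, 0.2939]
orientation: [0.002, 3.14, -0.001]
force: [0.0, 0.1, -1.4]
opening: 0.0341
gripper_force: 29.9
```

Call:
arm_command(
  increments=[
    [0, -0.2, 0, 0, 0, 0],
    [0, -0.42, 0, 0, 0, 0],
    [0, -0.64, 0, 0, 0, 0],
    [0, -0.79, 0, 0, 0, 0],
    [0, -0.843, 0, 0, 0, 0],
  ],
)

```text
t: 12.95
tool_pos: [0.5572, -0.196, 0.2936]
orientation: [0.003, 3.14, -0.001]
force: [-0.7, -0.1, -0.9]
opening: 0.0335
gripper_force: 29.9
```

```bash
cat >> h.py <<'E'
REF=dict(A=(.568,.232),B=(.460,.235),C=(.3845,.372),c1=(.5935,.3752),c2=(.491,.376),c3=(.361,.2312))
def check(names):
    s=read_state();print(s['t'],s['tool_pos'].round(4),s['orientation'].round(3),s['opening'].round(4))
    c=read_camera('scene');r=np.load('s0.npz')
    for n in names:
        u,v=proj(r,[*REF[n],.02]).round().astype(int);t=r['image'][v-16:v+17,u-14:u+15]
        y0,x0=max(v-40,0),max(u-40,0)
        m=cv2.matchTemplate(c['image'][y0:v+41,x0:u+41],t,cv2.TM_CCOEFF_NORMED);_,q,_,l=cv2.minMaxLoc(m)
        print(n,'shift px',l[0]+x0-u+14,l[1]+y0-v+16,round(q,3))
    return c
E
python3 - <<'E'
from h import *
# reference scene picture: s2.npz covers full image but arm near; check visibility by matching
import shutil;shutil.copy('s2.npz','s0.npz')
c=check(['B','C','c1','c2','c3'])
crop(c['image'],40,110,170,130,4.5,'pics/s3.png');np.savez('s3.npz',**c)
E
```

```text
Traceback (most recent call last):
  File "h.py", line 23, in check
    s=read_state();print(s['t'],s['tool_pos'].round(4),s['orientation'].round(3),s['opening'].round(4))
                                                                                 ^^^^^^^^^^^^^^^^^^
AttributeError: 'float' object has no attribute 'round'
```

```bash
sed -i "s/s\['opening'\].round(4)/round(float(s['opening']),4)/" h.py
python3 - <<'E'
from h import *
r=dict(np.load('s2.npz'));r['image']=cv2.resize(cv2.imread('pics/scene0.png')[:,:,::-1],(512,384),interpolation=cv2.INTER_AREA);np.savez('s0.npz',**r)
c=check(['B','C','c1','c2','c3'])
print(go([.557,-.1945,.1965],np.pi/2))
E
```

```text
12.95 [ 0.5572 -0.196   0.2936] [ 3.00e-03  3.14e+00 -1.00e-03] 0.0335
B shift px 0 0 0.984
C shift px 0 0 0.994
c1 shift px 0 0 0.995
c2 shift px 0 0 0.989
c3 shift px 0 0 0.983
[0.001, 0.009, 0.484, -0.0003, 0.0003, -0.0005]
```

Call:
arm_command(
  increments=[
    [0, 0, 0.12, 0, 0, 0],
    [0, 0, 0.26, 0, 0, 0],
    [0, 0, 0.37, 0, 0, 0],
    [0, 0, 0.44, 0, 0, 0],
    [0, 0, 0.479, 0, 0, 0],
  ],
)

```text
t: 13.62
tool_pos: [0.5573, -0.1936, 0.1962]
orientation: [0.002, -3.141, -0.001]
force: [-3.9, 3.0, 30.8]
opening: 0.0332
gripper_force: 29.9
```

Call:
arm_command(
  increments=[
    [0, 0, 0, 0, 0, 0],
    [0, 0, 0, 0, 0, 0],
    [0, 0, 0, 0, 0, 0],
    [0, 0, 0, 0, 0, 0],
    [0, 0, 0, 0, 0, 0],
  ],
)

```text
t: 14.25
tool_pos: [0.5572, -0.1944, 0.1966]
orientation: [-0.0, 3.142, -0.0]
force: [-0.1, -0.4, -1.4]
opening: 0.0338
gripper_force: 3.0
```

Call:
arm_command(
  increments=[
    [0, 0, 0, 0, 0, 0],
    [0, 0, 0, 0, 0, 0],
    [0, 0, 0, 0, 0, 0],
    [0, 0, 0, 0, 0, 0],
    [0, 0, 0, 0, 0, 0],
  ],
  fingers=0,
)

```text
t: 14.88
tool_pos: [0.5572, -0.1944, 0.1965]
orientation: [0.0, -3.142, -0.0]
force: [0.2, -0.3, -0.5]
opening: 0.0468
gripper_force: 0.0
```

Call:
arm_command(
  increments=[
    [0, 0, -0.12, 0, 0, 0],
    [0, 0, -0.3, 0, 0, 0],
    [0, 0, -0.5, 0, 0, 0],
    [0.1, 0.15, -0.5, 0, 0, 0],
    [0.2, 0.35, -0.5, 0, 0, 0],
  ],
)

```text
t: 15.5
tool_pos: [0.517, -0.1243, 0.2975]
orientation: [0.002, 3.14, -0.001]
force: [-0.6, 0.4, 0.1]
opening: 0.0467
gripper_force: 0.0
```

Call:
arm_command(
  increments=[
    [0.05, 0.2, 0, 0, 0, 0],
    [0.1, 0.42, 0, 0, 0, 0],
    [0.15, 0.64, 0, 0, 0, 0],
    [0.2, 0.86, 0, 0, 0, 0],
    [0.286, 1, 0, 0, 0, 0],
  ],
  fingers=-1,
)

```text
t: 16.12
tool_pos: [0.4596, 0.0773, 0.2968]
orientation: [-0.002, 3.141, 0.001]
force: [0.5, -0.6, 0.1]
opening: 0.0905
gripper_force: 0.0
```

Call:
arm_command(
  increments=[
    [0, 0.22, 0, 0, 0, 0],
    [0, 0.45, 0, 0, 0, 0],
    [0, 0.65, 0, 0, 0, 0],
    [0, 0.8, 0.18, 0, 0, 0],
    [0, 0.8, 0.18, 0, 0, 0],
  ],
)

```text
t: 16.75
tool_pos: [0.4583, 0.2368, 0.2577]
orientation: [0.005, -3.137, 0.003]
force: [-0.3, -0.2, 0.2]
opening: 0.0926
gripper_force: 0.0
```

Call:
arm_command(
  increments=[
    [0, 0, 0.08, 0, 0, 0],
    [0, 0, 0.17, 0, 0, 0],
    [0, 0, 0.25, 0, 0, 0],
    [0, 0, 0.31, 0, 0, 0],
    [0, 0, 0.34, 0, 0, 0],
  ],
)

```text
t: 17.38
tool_pos: [0.4597, 0.2353, 0.1915]
orientation: [-0.0, -3.14, 0.001]
force: [0.4, -0.3, 0.8]
opening: 0.093
gripper_force: 0.0
```

Call:
arm_command(
  increments=[
    [0, 0, 0, 0, 0, 0],
    [0, 0, 0, 0, 0, 0],
    [0, 0, 0, 0, 0, 0],
    [0, 0, 0, 0, 0, 0],
    [0, 0, 0, 0, 0, 0],
  ],
  fingers=1,
)

```text
t: 18.0
tool_pos: [0.46, 0.2357, 0.1927]
orientation: [-0.0, 3.141, 0.0]
force: [0.2, -0.1, -0.8]
opening: 0.0479
gripper_force: 0.0
```

Call:
arm_command(
  increments=[
    [0, 0, 0, 0, 0, 0],
    [0, 0, 0, 0, 0, 0],
    [0, 0, 0, 0, 0, 0],
    [0, 0, 0, 0, 0, 0],
    [0, 0, 0, 0, 0, 0],
  ],
)

```text
t: 18.62
tool_pos: [0.46, 0.2356, 0.1926]
orientation: [0.0, -3.142, 0.0]
force: [0.2, -0.4, 1.1]
opening: 0.0348
gripper_force: 28.8
```

Call:
arm_command(
  increments=[
    [0, 0, -0.1, 0, 0, 0],
    [0, 0, -0.25, 0, 0, 0],
    [0, 0, -0.4, 0, 0, 0],
    [-0.05, -0.1, -0.5, 0, 0, 0],
    [-0.1, -0.25, -0.5, 0, 0, 0],
  ],
)

```text
t: 19.25
tool_pos: [0.4808, 0.1858, 0.2947]
orientation: [-0.003, 3.138, 0.002]
force: [-0.6, 0.8, -1.7]
opening: 0.0347
gripper_force: 28.9
```

Call:
arm_command(
  increments=[
    [-0.05, -0.15, 0, 0, 0, 0],
    [-0.1, -0.35, 0, 0, 0, 0],
    [-0.2, -0.55, 0, 0, 0, 0],
    [-0.25, -0.75, 0, 0, 0, 0],
    [-0.3, -0.9, 0, 0, 0, 0],
  ],
)

```text
t: 19.88
tool_pos: [0.5401, 0.004, 0.2921]
orientation: [-0.001, -3.141, 0.0]
force: [0.8, -0.5, -1.6]
opening: 0.0345
gripper_force: 28.9
```

Call:
arm_command(
  increments=[
    [-0.05, -0.2, 0, 0, 0, 0],
    [-0.085, -0.4, 0, 0, 0, 0],
    [-0.085, -0.55, 0, 0, 0, 0],
    [-0.085, -0.6, 0, 0, 0, 0],
    [-0.085, -0.6, 0, 0, 0, 0],
  ],
)

```text
t: 20.5
tool_pos: [0.5569, -0.1145, 0.2922]
orientation: [-0.001, -3.141, -0.001]
force: [-0.7, 0.0, -1.4]
opening: 0.0345
gripper_force: 28.9
```

```bash
python3 - <<'E'
from h import *
c=check(['C','c1','c2','c3'])
print(go([.557,-.1145,.1965],np.pi/2))
E
```

```text
20.5 [ 0.5569 -0.1145  0.2922] [-1.000e-03 -3.141e+00 -1.000e-03] 0.0345
C shift px 0 0 0.994
c1 shift px 0 0 0.995
c2 shift px 0 0 0.989
c3 shift px 0 0 0.76
[-0.001, -0.004, 0.479, 0.0002, -0.0002, -0.0]
```

```bash
python3 - <<'E'
from h import *
c=read_camera('wrist');np.savez('w3.npz',**c);crop(c['image'],130,90,260,200,3,'pics/w3.png')
E
```

```text
(no output)
```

View pics/w3.png

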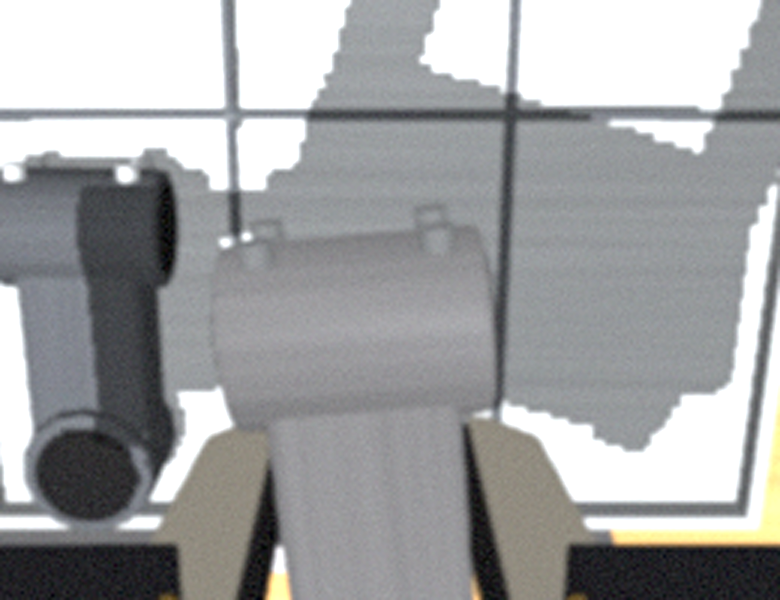

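The stem is held about 4.3 degrees counter-clockwise: the lower edge of its cross runs from (235,425) to (485,403). I turn the wrist to square it before placing.

Call:
arm_command(
  increments=[
    [0, 0, 0.1, 0, 0, 0.008],
    [0, 0, 0.24, 0, 0, 0.016],
    [0, 0, 0.35, 0, 0, 0.024],
    [0, 0, 0.42, 0, 0, 0.024],
    [0, 0, 0.46, 0, 0, 0.024],
  ],
)

```text
t: 21.22
tool_pos: [0.5566, -0.1138, 0.1991]
orientation: [-0.117, -3.138, -0.001]
force: [-0.2, -0.5, -0.2]
opening: 0.0347
gripper_force: 28.9
```

Call:
arm_command(
  increments=[
    [0, 0, 0.006, 0, 0, 0],
    [0, 0, 0.012, 0, 0, 0],
    [0, 0, 0.017, 0, 0, 0],
    [0, 0, 0.017, 0, 0, 0],
    [0, 0, 0.017, 0, 0, 0],
  ],
)

```text
t: 21.85
tool_pos: [0.5571, -0.1144, 0.1975]
orientation: [0.118, 3.139, -0.0]
force: [0.1, -0.2, -1.3]
opening: 0.0345
gripper_force: 28.9
```

Call:
arm_command(
  increments=[
    [0, 0, 0, 0, 0, 0],
    [0, 0, 0, 0, 0, 0],
    [0, 0, 0, 0, 0, 0],
    [0, 0, 0, 0, 0, 0],
    [0, 0, 0, 0, 0, 0],
  ],
  fingers=0,
)

```text
t: 22.48
tool_pos: [0.557, -0.1144, 0.1972]
orientation: [0.118, 3.139, -0.0]
force: [-0.8, -0.5, 0.1]
opening: 0.0469
gripper_force: 0.0
```

```bash
python3 - <<'E'
from h import *
s=read_state();print(s['tool_pos'],s['orientation'],s['force'],s['opening'])
E
```

```text
[ 0.5570304  -0.11436802  0.19715022] [ 1.18109206e-01  3.13935507e+00 -4.75798655e-05] [-0.78592599 -0.45765755  0.12523359] 0.04687844036815735
```

Call:
arm_command(
  increments=[
    [0, 0, -0.12, 0, 0, 0],
    [0, 0, -0.3, 0, 0, 0],
    [0, 0, -0.5, 0, 0, -0.007],
    [0, 0, -0.5, 0, 0, -0.007],
    [0, 0, -0.5, 0, 0, -0.007],
  ],
)

```text
t: 23.1
tool_pos: [0.5569, -0.1143, 0.2967]
orientation: [-0.084, -3.14, -0.0]
force: [-0.9, 0.3, 0.0]
opening: 0.0464
gripper_force: 0.0
```

Call:
arm_command(
  increments=[
    [0.06, 0.16, 0, 0, 0, 0],
    [0.14, 0.37, 0, 0, 0, 0],
    [0.22, 0.58, 0, 0, 0, 0],
    [0.3, 0.79, 0, 0, 0, 0],
    [0.4, 1, 0, 0, 0, 0],
  ],
  fingers=-1,
)

```text
t: 23.72
tool_pos: [0.4865, 0.0908, 0.2953]
orientation: [-0.084, -3.138, 0.0]
force: [0.0, 0.4, 0.7]
opening: 0.0908
gripper_force: 0.0
```

Call:
arm_command(
  increments=[
    [0.08, 0.2, 0, 0, 0, 0],
    [0.16, 0.4, 0, 0, 0, 0],
    [0.24, 0.61, 0, 0, 0, 0],
    [0.32, 0.82, 0, 0, 0, 0],
    [0.4, 1, 0, 0, 0, 0],
  ],
)

```text
t: 24.35
tool_pos: [0.4172, 0.2947, 0.2952]
orientation: [-0.083, -3.138, 0.002]
force: [1.1, -0.4, -0.1]
opening: 0.0928
gripper_force: 0.0
```

Call:
arm_command(
  increments=[
    [0.07, 0.15, 0.1, 0, 0, 0],
    [0.13, 0.3, 0.17, 0, 0, 0],
    [0.188, 0.38, 0.18, 0, 0, 0],
    [0.188, 0.38, 0.18, 0, 0, 0],
    [0.188, 0.38, 0.18, 0, 0, 0],
  ],
)

```text
t: 24.98
tool_pos: [0.3854, 0.3709, 0.2615]
orientation: [0.084, 3.14, -0.0]
force: [0.3, 0.6, 0.4]
opening: 0.0931
gripper_force: 0.0
```

```bash
python3 - <<'E'
from h import *
s=read_state();print(s['tool_pos'],s['orientation'])
c=read_camera('wrist');np.savez('w4.npz',**c);crop(c['image'],130,60,260,200,3,'pics/w4.png')
print(go([.3845,.372,.1925],np.radians(87)))
E
```

```text
[0.38543682 0.37088512 0.26146077] [ 8.38508498e-02  3.13997090e+00 -3.50895756e-04]
[0.006, 0.006, 0.346, 0.0001, 0.0002, -0.0005]
```

View pics/w4.png

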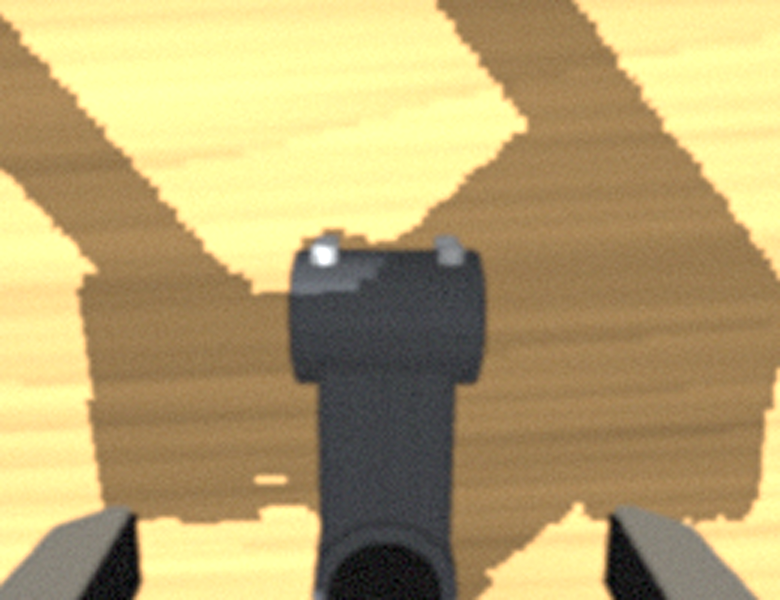

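The stem is square to the tool (lower cross edge level at row 381) and centred at column 388, so I grip.

Call:
arm_command(
  increments=[
    [0, 0, 0.08, 0, 0, 0],
    [0, 0, 0.17, 0, 0, 0],
    [0, 0, 0.25, 0, 0, 0],
    [0, 0, 0.31, 0, 0, 0],
    [0, 0, 0.345, 0, 0, 0],
  ],
)

```text
t: 25.65
tool_pos: [0.3847, 0.3712, 0.1908]
orientation: [-0.084, -3.139, 0.002]
force: [0.5, 0.3, -0.8]
opening: 0.0928
gripper_force: 0.0
```

Call:
arm_command(
  increments=[
    [0, 0, 0, 0, 0, 0],
    [0, 0, 0, 0, 0, 0],
    [0, 0, 0, 0, 0, 0],
    [0, 0, 0, 0, 0, 0],
    [0, 0, 0, 0, 0, 0],
  ],
  fingers=1,
)

```text
t: 26.28
tool_pos: [0.3851, 0.3715, 0.1924]
orientation: [0.084, 3.14, 0.0]
force: [-0.1, -0.2, 0.1]
opening: 0.0478
gripper_force: 0.0
```

Call:
arm_command(
  increments=[
    [0, 0, 0, 0, 0, 0],
    [0, 0, 0, 0, 0, 0],
    [0, 0, 0, 0, 0, 0],
    [0, 0, 0, 0, 0, 0],
    [0, 0, 0, 0, 0, 0],
  ],
)

```text
t: 26.9
tool_pos: [0.3851, 0.3716, 0.1923]
orientation: [0.084, 3.14, 0.001]
force: [-0.6, 1.0, 1.1]
opening: 0.0337
gripper_force: 30.0
```

Call:
arm_command(
  increments=[
    [0, 0, -0.1, 0, 0, 0],
    [0, 0, -0.25, 0, 0, -0.005],
    [0, 0, -0.4, 0, 0, -0.0165],
    [0, 0, -0.5, 0, 0, -0.0165],
    [0, 0, -0.5, 0, 0, -0.0165],
  ],
)

```text
t: 27.52
tool_pos: [0.3855, 0.3717, 0.2936]
orientation: [0.002, 3.139, 0.002]
force: [0.8, 0.4, -2.0]
opening: 0.034
gripper_force: 30.0
```

```bash
python3 - <<'E'
from h import *
print(go([.557,-.0345,.2925],np.pi/2));s=read_state();print(s['tool_pos'],s['orientation'])
E
```

```text
[-0.86, -2.03, 0.004, 0.0005, 0.0007, -0.0005]
[0.38552179 0.3717408  0.29355326] [2.29022823e-03 3.13927076e+00 2.44835443e-03]
```

Call:
arm_command(
  increments=[
    [-0.08, -0.15, 0, 0, 0, 0],
    [-0.17, -0.35, 0, 0, 0, 0],
    [-0.26, -0.57, 0, 0, 0, 0],
    [-0.35, -0.79, 0, 0, 0, 0],
    [-0.43, -1, 0, 0, 0, 0],
  ],
)

```text
t: 28.15
tool_pos: [0.4705, 0.1696, 0.2903]
orientation: [-0.002, -3.139, 0.001]
force: [0.0, 0.8, -2.5]
opening: 0.0338
gripper_force: 30.0
```

Call:
arm_command(
  increments=[
    [-0.09, -0.22, 0, 0, 0, 0],
    [-0.18, -0.44, 0, 0, 0, 0],
    [-0.28, -0.66, 0, 0, 0, 0],
    [-0.37, -0.88, 0, 0, 0, 0],
    [-0.43, -1, 0, 0, 0, 0],
  ],
)

```text
t: 28.78
tool_pos: [0.5563, -0.031, 0.2901]
orientation: [-0.005, -3.139, 0.0]
force: [-0.8, -0.1, -2.2]
opening: 0.034
gripper_force: 30.0
```

Call:
arm_command(
  increments=[
    [0, -0.03, 0, 0, 0, 0],
    [0, -0.03, 0.1, 0, 0, 0],
    [0, -0.03, 0.2, 0, 0, 0],
    [0, -0.03, 0.3, 0, 0, 0],
    [0, -0.03, 0.35, 0, 0, 0],
  ],
)

```text
t: 29.4
tool_pos: [0.5554, -0.034, 0.2195]
orientation: [-0.001, -3.138, -0.001]
force: [0.4, 0.4, -2.0]
opening: 0.0336
gripper_force: 30.0
```

```bash
python3 - <<'E'
from h import *
c=check(['c1','c2','c3'])
print(go([.557,-.0345,.1965],np.pi/2))
E
```

```text
29.4 [ 0.5554 -0.034   0.2195] [-1.000e-03 -3.138e+00 -1.000e-03] 0.0336
c1 shift px 0 0 0.995
c2 shift px 0 0 0.985
c3 shift px -8 -3 0.294
[-0.009, -0.002, 0.112, 0.0002, -0.0012, -0.0002]
```

Call:
arm_command(
  increments=[
    [-0.008, -0.002, 0.03, 0, -0.0012, 0],
    [-0.008, -0.002, 0.06, 0, -0.0012, 0],
    [-0.008, -0.002, 0.09, 0, -0.0012, 0],
    [-0.008, -0.002, 0.113, 0, -0.0012, 0],
    [-0.008, -0.002, 0.113, 0, -0.0012, 0],
  ],
)

```text
t: 30.08
tool_pos: [0.5578, -0.0352, 0.1991]
orientation: [0.002, 3.139, 0.0]
force: [0.0, -0.0, -2.5]
opening: 0.034
gripper_force: 30.0
```

Call:
arm_command(
  increments=[
    [0, 0, 0, 0, 0, 0],
    [0, 0, 0, 0, 0, 0],
    [0, 0, 0, 0, 0, 0],
    [0, 0, 0, 0, 0, 0],
    [0, 0, 0, 0, 0, 0],
  ],
  fingers=0,
)

```text
t: 30.7
tool_pos: [0.5581, -0.0352, 0.1996]
orientation: [0.002, 3.138, -0.0]
force: [0.3, 0.0, 0.0]
opening: 0.0469
gripper_force: 0.0
```

Call:
arm_command(
  increments=[
    [0, 0, -0.1, 0, 0, 0],
    [0, 0, -0.25, 0, 0, 0],
    [0, 0, -0.5, 0, 0, 0],
    [0, 0.2, -0.7, 0, 0, 0],
    [0, 0.5, -0.7, 0, 0, 0],
  ],
)

```text
t: 31.32
tool_pos: [0.5593, 0.0647, 0.3464]
orientation: [0.007, 3.128, -0.0]
force: [1.1, 0.3, -0.5]
opening: 0.0464
gripper_force: 0.0
```

```bash
python3 - <<'E'
from h import *
c=check(['c1','c2','c3']);np.savez('s5.npz',**c);crop(c['image'],190,150,150,120,5,'pics/s5.png')
E
```

```text
31.325 [0.5593 0.0647 0.3464] [ 0.007  3.128 -0.   ] 0.0464
c1 shift px -3 -15 0.71
c2 shift px -1 0 0.645
c3 shift px 26 17 0.26
```

View pics/s5.png

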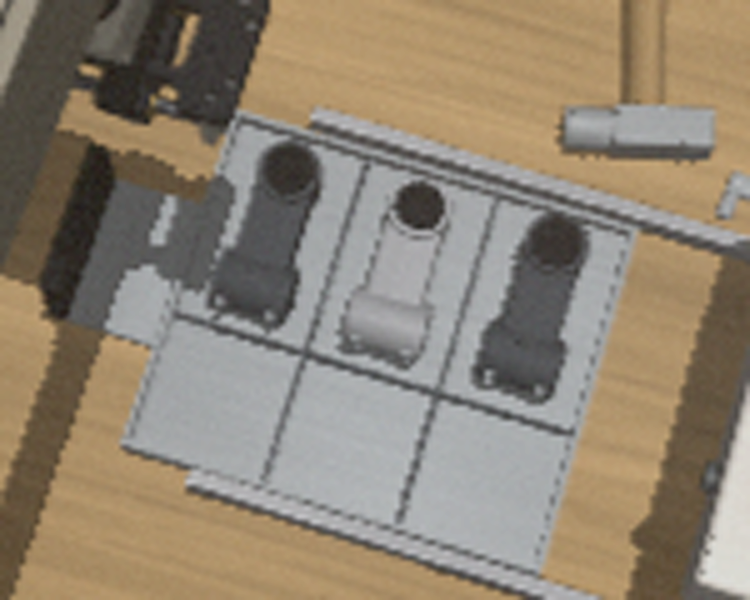

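```bash
python3 - <<'E'
from h import *
s=np.load('s5.npz')
a=lambda u,v,z:pix(s,190+u/5-.4,150+v/5-.4,z)
for n,h,x in [('C',(290,168),(252,290)),('B',(418,205),(388,322)),('A',(555,240),(520,365))]:
    p,q=a(*h,.038),a(*x,.036); print(n,((p+q)/2).round(4),np.degrees(np.arctan2(*(q-p)[[1,0]])).round(1))
for l,r in [((222,300),(270,318)),((352,345),(405,362)),((487,377),(540,393))]:
    p,q=a(*l,.02),a(*r,.02);print(np.degrees(np.arctan2(*(p-q)[[1,0]])).round(1))
print(go([.5935,.3755,.29],np.pi/2))
E
```

```text
C [ 0.5537 -0.036   0.037 ] -179.1
B [ 0.5564 -0.1142  0.037 ] -177.2
A [ 0.5569 -0.1939  0.037 ] -179.4
86.1
88.9
89.9
[-0.175, 1.517, 0.279, 0.0014, 0.0033, 0.0]
```

Call:
arm_command(
  increments=[
    [-0.03, 0.2, 0.05, 0, 0, 0],
    [-0.06, 0.42, 0.1, 0, 0, 0],
    [-0.1, 0.64, 0.15, 0, 0, 0],
    [-0.13, 0.86, 0.2, 0, 0, 0],
    [-0.175, 1, 0.28, 0, 0, 0],
  ],
  fingers=-1,
)

```text
t: 32.0
tool_pos: [0.5933, 0.267, 0.2853]
orientation: [-0.0, 3.136, 0.002]
force: [0.6, -0.2, 0.4]
opening: 0.0907
gripper_force: 0.0
```

Call:
arm_command(
  increments=[
    [0, 0.2, 0, 0, 0, 0],
    [0, 0.4, 0, 0, 0, 0],
    [0, 0.52, 0, 0, 0, 0],
    [0, 0.52, 0, 0, 0, 0],
    [0, 0.52, 0, 0, 0, 0],
  ],
)

```text
t: 32.62
tool_pos: [0.5934, 0.3682, 0.2843]
orientation: [0.002, 3.138, -0.001]
force: [-0.7, 0.2, 0.4]
opening: 0.0929
gripper_force: 0.0
```

```bash
python3 - <<'E'
from h import *
c=read_camera('wrist');s=read_state();print(s['tool_pos'],s['orientation'],go([.5935,.3755,.206],np.pi/2))
print('expect px c1',proj(c,[.5935,.3755,.032]),'c2',proj(c,[.491,.376,.032]))
np.savez('w6.npz',**c);crop(c['image'],100,0,312,384,1.5,'pics/w6.png')
E
```

```text
[0.59351785 0.36790102 0.28416029] [ 3.05619218e-03  3.13764187e+00 -3.54088044e-04] [0.002, 0.038, 0.391, -0.0001, 0.0013, -0.0006]
expect px c1 [262.63038263 204.46502174] c2 [264.39442303  67.26257784]
```

View pics/w6.png

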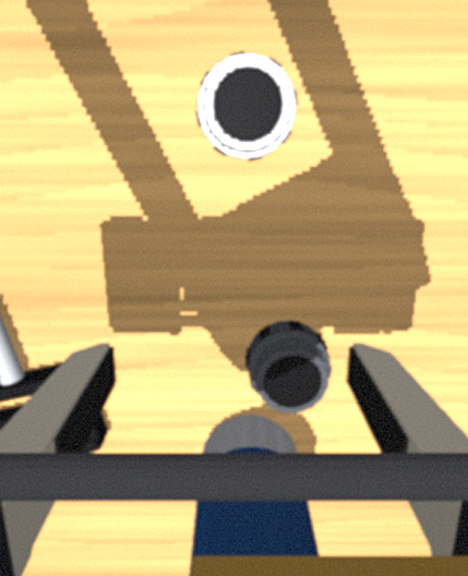

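c2 is where expected at (248,104). c1 is at (294,382) instead of about (244,307), so it was knocked aside.

```bash
python3 - <<'E'
from h import *
w=np.load('w6.npz');b=lambda u,v,z:pix(w,100+u/1.5-.17,v/1.5-.17,z)
p=b(294,382,.032);print(p,b(248,104,.032)); print(go([p[0],p[1],.26],np.pi/2))
E
```

```text
[0.63859972 0.40400199 0.032     ] [0.49224548 0.37655337 0.032     ]
[-0.225, 0.181, 0.122, -0.0001, 0.0013, -0.0006]
```

Call:
arm_command(
  increments=[
    [0, 0.03, 0, 0, -0.03, 0],
    [0.006, 0.06, 0.02, 0, -0.06, 0],
    [0.012, 0.12, 0.05, 0, -0.093, 0],
    [0.018, 0.18, 0.07, 0, -0.093, 0],
    [0.018, 0.18, 0.07, 0, -0.093, 0],
  ],
)

```text
t: 33.3
tool_pos: [0.5896, 0.4049, 0.2694]
orientation: [0.002, 2.848, -0.001]
force: [-0.2, -0.8, -0.6]
opening: 0.0928
gripper_force: 0.0
```

```bash
python3 - <<'E'
from h import *
s=read_state();print(s['tool_pos'],s['orientation']);m=R.from_rotvec(s['orientation']).as_matrix();print(m[:,2])
G=np.array([.6386,.404,.040]);print(go(G-.167*m[:,2]))
c=read_camera('wrist');u,v=proj(c,[.6386,.404,.032]);print(u,v,proj(c,[.64,.42,.032]))
np.savez('w7.npz',**c);crop(c['image'],150,100,220,284,2,'pics/w7.png')
E
```

```text
[0.58956115 0.40489005 0.26940012] [ 1.54995970e-03  2.84844180e+00 -9.74237887e-04]
[ 2.88969097e-01 -8.26698779e-04 -9.57338069e-01]
[0.097, -0.004, 0.334, -0.0, -0.0, -0.0]
252.52197203203738 183.45617434008798 [273.77422215 185.01043956]
```

View pics/w7.png

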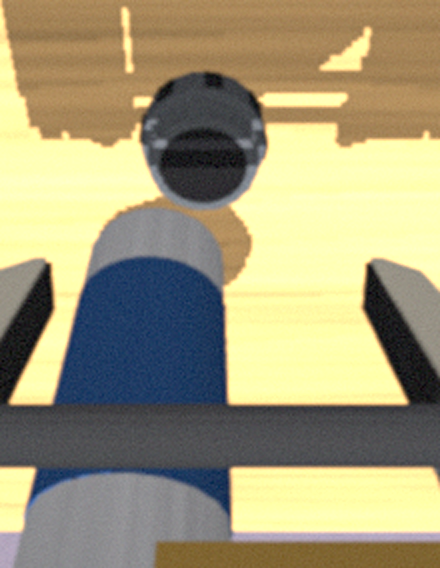

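The cup hole is at (203,168), matching the prediction. The spray can is just beyond it, so I check that clearance.

```bash
python3 - <<'E'
from h import *
w=np.load('w7.npz');b=lambda u,v,z:pix(w,150+u/2-.25,100+v/2-.25,z)
print('base near edge',b(155,210,.0),'top near edge',b(130,472,.18), 'sides z~.0',b(97,250,0),b(222,250,0))
E
```

```text
base near edge [0.68190712 0.38054212 0.        ] top near edge [0.59258236 0.39477544 0.18      ] sides z~.0 [ 7.05701922e-01  3.51492672e-01 -2.77555756e-17] [ 7.05754486e-01  4.11531803e-01 -2.77555756e-17]
```

Call:
arm_command(
  increments=[
    [0.02, -0.004, 0.08, 0, 0, 0],
    [0.05, -0.004, 0.17, 0, 0, 0],
    [0.07, -0.004, 0.25, 0, 0, 0],
    [0.09, -0.004, 0.31, 0, 0, 0],
    [0.097, -0.004, 0.334, 0, 0, 0],
  ],
)

```text
t: 33.98
tool_pos: [0.5902, 0.4037, 0.1982]
orientation: [0.002, 2.848, -0.002]
force: [0.5, -0.1, 0.8]
opening: 0.0929
gripper_force: 0.0
```

Call:
arm_command(
  increments=[
    [0, 0, 0, 0, 0, 0],
    [0, 0, 0, 0, 0, 0],
    [0, 0, 0, 0, 0, 0],
    [0, 0, 0, 0, 0, 0],
    [0, 0, 0, 0, 0, 0],
  ],
  fingers=1,
)

```text
t: 34.6
tool_pos: [0.5908, 0.4041, 0.2004]
orientation: [0.002, 2.845, -0.0]
force: [0.1, 1.0, -0.5]
opening: 0.0476
gripper_force: 0.0
```

Call:
arm_command(
  increments=[
    [0, 0, 0, 0, 0, 0],
    [0, 0, 0, 0, 0, 0],
    [0, 0, 0, 0, 0, 0],
    [0, 0, 0, 0, 0, 0],
    [0, 0, 0, 0, 0, 0],
  ],
)

```text
t: 35.22
tool_pos: [0.5908, 0.404, 0.2002]
orientation: [0.002, 2.846, -0.0]
force: [-0.7, -0.7, 3.1]
opening: 0.0414
gripper_force: 30.0
```

Call:
arm_command(
  increments=[
    [-0.03, 0, -0.1, 0, 0, 0],
    [-0.08, 0, -0.25, 0, 0, 0],
    [-0.12, 0, -0.4, 0, 0, 0],
    [-0.14, 0, -0.48, 0, 0, 0],
    [-0.14, 0, -0.48, 0, 0, 0],
  ],
)

```text
t: 35.85
tool_pos: [0.59, 0.4044, 0.3026]
orientation: [0.002, 2.842, 0.003]
force: [0.8, -0.5, -0.9]
opening: 0.0408
gripper_force: 30.0
```

```bash
python3 - <<'E'
from h import *
s=read_state();print(s['tool_pos'],s['orientation'],s['opening']);m=R.from_rotvec(s['orientation']).as_matrix();print(m.round(3).tolist())
G=np.array([.4545,-.1945,.140]);print('hover',go(G-.167*m[:,2]))
c=check(['c2','c3'])
E
```

```text
[0.58997946 0.40439654 0.30259978] [2.23459763e-03 2.84249983e+00 2.68983532e-03] 0.040821405058033444
[[-0.956, 0.001, 0.295], [0.002, 1.0, 0.002], [-0.295, 0.002, -0.956]]
hover [0.881, -2.997, -0.263, 0.0, 0.0, -0.0]
35.85 [0.59   0.4044 0.3026] [2.000e-03 2.842e+00 3.000e-03] 0.0408
c2 shift px 0 0 0.606
c3 shift px 0 0 0.771
```

Call:
arm_command(
  increments=[
    [0.04, -0.13, -0.012, 0, 0, 0],
    [0.1, -0.34, -0.03, 0, 0, 0],
    [0.16, -0.56, -0.05, 0, 0, 0],
    [0.23, -0.78, -0.07, 0, 0, 0],
    [0.294, -0.999, -0.088, 0, 0, 0],
  ],
)

```text
t: 36.52
tool_pos: [0.5265, 0.2027, 0.2975]
orientation: [0.002, 2.849, -0.002]
force: [1.2, -1.6, -0.7]
opening: 0.0411
gripper_force: 30.0
```

Call:
arm_command(
  increments=[
    [0.06, -0.2, -0.018, 0, 0, 0],
    [0.12, -0.4, -0.036, 0, 0, 0],
    [0.18, -0.6, -0.054, 0, 0, 0],
    [0.24, -0.8, -0.072, 0, 0, 0],
    [0.294, -0.999, -0.088, 0, 0, 0],
  ],
)

```text
t: 37.15
tool_pos: [0.4649, 0.0035, 0.2975]
orientation: [0.002, 2.849, 0.0]
force: [0.1, -0.5, -1.3]
opening: 0.0413
gripper_force: 30.0
```

Call:
arm_command(
  increments=[
    [0.06, -0.2, -0.018, 0, 0, 0],
    [0.13, -0.45, -0.04, 0, 0, 0],
    [0.2, -0.7, -0.06, 0, 0, 0],
    [0.27, -0.92, -0.08, 0, 0, 0],
    [0.294, -0.999, -0.088, 0, 0, 0],
  ],
)

```text
t: 37.78
tool_pos: [0.403, -0.197, 0.2974]
orientation: [0.007, 2.848, 0.001]
force: [1.4, -0.6, -1.1]
opening: 0.041
gripper_force: 30.0
```

Call:
arm_command(
  increments=[
    [0, 0, 0, 0, 0, 0],
    [0, 0, 0, 0, 0, 0],
    [0, 0, 0, 0, 0, 0],
    [0, 0, 0, 0, 0, 0],
    [0, 0, 0, 0, 0, 0],
  ],
)

```text
t: 38.4
tool_pos: [0.4047, -0.1947, 0.2992]
orientation: [0.001, 2.846, -0.0]
force: [-0.4, 0.4, 0.1]
opening: 0.0412
gripper_force: 30.0
```

```bash
python3 - <<'E'
from h import *
c=check(['c2','c3']);print(go([.4067,-.1945,.205]))
E
```

```text
38.4 [ 0.4047 -0.1947  0.2992] [ 1.000e-03  2.846e+00 -0.000e+00] 0.0412
c2 shift px 0 0 0.985
c3 shift px 0 0 0.934
[0.128, 0.002, 0.454, 0.0, -0.0, -0.0]
```

Call:
arm_command(
  increments=[
    [0.03, 0.001, 0.1, 0, 0, 0],
    [0.07, 0.002, 0.24, 0, 0, 0],
    [0.1, 0.002, 0.36, 0, 0, 0],
    [0.12, 0.002, 0.42, 0, 0, 0],
    [0.128, 0.002, 0.452, 0, 0, 0],
  ],
)

```text
t: 39.08
tool_pos: [0.4064, -0.1947, 0.2048]
orientation: [0.002, 2.846, 0.0]
force: [0.4, 0.1, -0.6]
opening: 0.0412
gripper_force: 30.0
```

Call:
arm_command(
  increments=[
    [0, 0, 0, 0, 0, 0],
    [0, 0, 0, 0, 0, 0],
    [0, 0, 0, 0, 0, 0],
    [0, 0, 0, 0, 0, 0],
    [0, 0, 0, 0, 0, 0],
  ],
)

```text
t: 39.7
tool_pos: [0.4065, -0.1948, 0.2054]
orientation: [0.002, 2.845, -0.001]
force: [-0.7, -0.0, -0.7]
opening: 0.0415
gripper_force: 30.0
```

Call:
arm_command(
  increments=[
    [0, 0, 0, 0, 0, 0],
    [0, 0, 0, 0, 0, 0],
    [0, 0, 0, 0, 0, 0],
    [0, 0, 0, 0, 0, 0],
    [0, 0, 0, 0, 0, 0],
  ],
  fingers=-0.25,
)

```text
t: 40.33
tool_pos: [0.4064, -0.1948, 0.2052]
orientation: [0.002, 2.846, -0.0]
force: [-0.7, -0.5, 0.5]
opening: 0.0585
gripper_force: 0.0
```

Call:
arm_command(
  increments=[
    [-0.03, 0, -0.1, 0, 0, 0],
    [-0.08, 0, -0.25, 0, 0, 0],
    [-0.14, 0, -0.48, 0, 0, 0],
    [-0.14, 0, -0.48, 0, 0.05, 0],
    [-0.14, 0, -0.48, 0, 0.094, 0],
  ],
)

```text
t: 40.95
tool_pos: [0.4054, -0.1951, 0.3068]
orientation: [-0.003, -3.14, 0.004]
force: [-0.7, 0.3, -1.5]
opening: 0.0581
gripper_force: 0.0
```

Call:
arm_command(
  increments=[
    [0, 0.1, 0, 0, 0, 0],
    [0, 0.3, 0, 0, 0, 0],
    [0, 0.5, 0, 0, 0, 0],
    [0, 0.7, 0, 0, 0, 0],
    [0, 0.7, 0, 0, 0, 0],
  ],
  fingers=-1,
)

```text
t: 41.58
tool_pos: [0.4053, -0.0529, 0.3052]
orientation: [-0.003, 3.141, 0.001]
force: [-0.2, -0.8, -0.3]
opening: 0.0922
gripper_force: 0.0
```

```bash
python3 - <<'E'
from h import *
c=check(['c2','c3']);print(go([.4915,.3762,.27],np.pi/2))
E
```

```text
41.575 [ 0.4053 -0.0529  0.3052] [-3.000e-03  3.141e+00  1.000e-03] 0.0922
c2 shift px 0 0 0.985
c3 shift px 0 0 0.772
[-0.433, 2.15, 0.176, -0.0001, 0.0003, 0.0004]
```

Call:
arm_command(
  increments=[
    [-0.04, 0.2, 0, 0, 0, 0],
    [-0.08, 0.4, 0, 0, 0, 0],
    [-0.12, 0.6, 0, 0, 0, 0],
    [-0.16, 0.8, 0, 0, 0, 0],
    [-0.2, 1, 0, 0, 0, 0],
  ],
)

```text
t: 42.25
tool_pos: [0.4465, 0.1454, 0.3053]
orientation: [0.004, 3.14, -0.001]
force: [-0.7, -0.1, 0.4]
opening: 0.0929
gripper_force: 0.0
```

Call:
arm_command(
  increments=[
    [-0.05, 0.22, 0, 0, 0, 0],
    [-0.1, 0.44, 0, 0, 0, 0],
    [-0.15, 0.66, 0, 0, 0, 0],
    [-0.2, 0.88, 0, 0, 0, 0],
    [-0.233, 1, 0, 0, 0, 0],
  ],
)

```text
t: 42.88
tool_pos: [0.4938, 0.346, 0.3049]
orientation: [0.002, 3.141, -0.0]
force: [0.7, 0.1, 0.6]
opening: 0.0931
gripper_force: 0.0
```

Call:
arm_command(
  increments=[
    [0, 0.155, 0.06, 0, 0, 0],
    [0, 0.155, 0.17, 0, 0, 0],
    [0, 0.155, 0.176, 0, 0, 0],
    [0, 0.155, 0.176, 0, 0, 0],
    [0, 0.155, 0.176, 0, 0, 0],
  ],
)

```text
t: 43.5
tool_pos: [0.4934, 0.3757, 0.2713]
orientation: [0.004, 3.139, 0.001]
force: [0.3, 0.4, 0.1]
opening: 0.0928
gripper_force: 0.0
```

```bash
python3 - <<'E'
from h import *
c=read_camera('wrist');s=read_state();print(s['tool_pos'],s['orientation'],go([.4915,.3762,.206],np.pi/2))
e=proj(c,[.4915,.3762,.032]);print(e)
g=cv2.cvtColor(c['image'],cv2.COLOR_RGB2GRAY);x,y=[int(v)-60 for v in e]
sub=(g[max(y,0):y+120,max(x,0):x+120]<55).astype(np.uint8);n,_,st,ce=cv2.connectedComponentsWithStats(sub)
for i in range(1,n):
    if st[i,4]>150: print(ce[i]+[max(x,0),max(y,0)],st[i])
E
```

```text
[0.49327745 0.37584813 0.27130384] [3.29017757e-03 3.13938559e+00 1.47270857e-03] [0.01, 0.001, 0.327, 0.0003, 0.0007, -0.0007]
[253.80875235 208.32472305]
[253.88567073 209.0304878 ] [  40   42   43   39 1312]
```

Call:
arm_command(
  increments=[
    [0.01, 0, 0.08, 0, 0, 0],
    [0.01, 0, 0.16, 0, 0, 0],
    [0.01, 0, 0.24, 0, 0, 0],
    [0.01, 0, 0.3, 0, 0, 0],
    [0.01, 0, 0.325, 0, 0, 0],
  ],
)

```text
t: 44.18
tool_pos: [0.4903, 0.3759, 0.2035]
orientation: [-0.002, -3.141, 0.002]
force: [-0.1, -0.1, 0.5]
opening: 0.0929
gripper_force: 0.0
```

Call:
arm_command(
  increments=[
    [0, 0, 0, 0, 0, 0],
    [0, 0, 0, 0, 0, 0],
    [0, 0, 0, 0, 0, 0],
    [0, 0, 0, 0, 0, 0],
    [0, 0, 0, 0, 0, 0],
  ],
  fingers=1,
)

```text
t: 44.8
tool_pos: [0.4907, 0.3762, 0.2053]
orientation: [0.002, 3.141, 0.0]
force: [0.6, -0.0, -0.1]
opening: 0.0476
gripper_force: 0.0
```

Call:
arm_command(
  increments=[
    [0, 0, 0, 0, 0, 0],
    [0, 0, 0, 0, 0, 0],
    [0, 0, 0, 0, 0, 0],
    [0, 0, 0, 0, 0, 0],
    [0, 0, 0, 0, 0, 0],
  ],
)

```text
t: 45.42
tool_pos: [0.4907, 0.3761, 0.2052]
orientation: [0.002, 3.141, 0.0]
force: [-0.5, 0.7, 1.9]
opening: 0.0412
gripper_force: 30.0
```

Call:
arm_command(
  increments=[
    [0, 0, -0.1, 0, 0, 0],
    [0, 0, -0.25, 0, 0, 0],
    [0, 0, -0.4, 0, 0, 0],
    [0, 0, -0.5, 0, 0, 0],
    [0, 0, -0.5, 0, 0, 0],
  ],
)

```text
t: 46.05
tool_pos: [0.4913, 0.3766, 0.3078]
orientation: [0.002, 3.137, 0.004]
force: [0.3, 0.2, -0.2]
opening: 0.041
gripper_force: 30.0
```

```bash
python3 - <<'E'
from h import *
s=read_state();print(s['tool_pos'],s['orientation'],s['opening'],go([.4545,-.1145,s['tool_pos'][2]],np.pi/2))
E
```

```text
[0.49127692 0.37656996 0.30778403] [2.08505783e-03 3.13724449e+00 3.69631803e-03] 0.04097545249181043 [0.181, -2.456, -0.007, 0.0008, 0.0014, -0.0004]
```

Call:
arm_command(
  increments=[
    [0.01, -0.13, 0, 0, 0, 0],
    [0.03, -0.35, 0, 0, 0, 0],
    [0.05, -0.57, 0, 0, 0, 0],
    [0.07, -0.79, 0, 0, 0, 0],
    [0.09, -1, 0, 0, 0, 0],
  ],
)

```text
t: 46.68
tool_pos: [0.4715, 0.1746, 0.3034]
orientation: [-0.002, -3.14, 0.001]
force: [0.3, -0.1, -0.3]
opening: 0.0415
gripper_force: 30.0
```

Call:
arm_command(
  increments=[
    [0.02, -0.2, 0, 0, 0, 0],
    [0.04, -0.4, 0, 0, 0, 0],
    [0.06, -0.6, 0, 0, 0, 0],
    [0.08, -0.8, 0, 0, 0, 0],
    [0.095, -1, 0, 0, 0, 0],
  ],
)

```text
t: 47.3
tool_pos: [0.4522, -0.025, 0.3036]
orientation: [-0.002, -3.14, -0.001]
force: [0.9, 0.3, -1.0]
opening: 0.0416
gripper_force: 30.0
```

Call:
arm_command(
  increments=[
    [0, -0.2, 0, 0, 0, 0],
    [0, -0.38, 0, 0, 0, 0],
    [0, -0.453, 0, 0, 0, 0],
    [0, -0.453, 0.1, 0, 0, 0],
    [0, -0.453, 0.2, 0, 0, 0],
  ],
)

```text
t: 47.92
tool_pos: [0.4527, -0.1141, 0.2639]
orientation: [-0.003, -3.142, -0.001]
force: [-0.0, 0.1, -1.3]
opening: 0.0414
gripper_force: 30.0
```

```bash
python3 - <<'E'
from h import *
check(['c3']);print(go([.4538,-.1145,.2095],np.pi/2))
E
```

```text
47.925 [ 0.4527 -0.1141  0.2639] [-3.000e-03 -3.142e+00 -1.000e-03] 0.0414
c3 shift px 0 0 0.936
[-0.012, -0.005, 0.256, 0.0007, -0.0013, -0.0005]
```

Call:
arm_command(
  increments=[
    [0, 0, 0.08, 0, 0, 0],
    [0, 0, 0.16, 0, 0, 0],
    [0, 0, 0.22, 0, 0, 0],
    [0, 0, 0.26, 0, 0, 0],
    [0, 0, 0.276, 0, 0, 0],
  ],
)

```text
t: 48.6
tool_pos: [0.4529, -0.1144, 0.2093]
orientation: [0.002, 3.142, 0.0]
force: [-0.2, -0.1, -0.1]
opening: 0.0413
gripper_force: 30.0
```

Call:
arm_command(
  increments=[
    [0, 0, 0, 0, 0, 0],
    [0, 0, 0, 0, 0, 0],
    [0, 0, 0, 0, 0, 0],
    [0, 0, 0, 0, 0, 0],
    [0, 0, 0, 0, 0, 0],
  ],
)

```text
t: 49.22
tool_pos: [0.453, -0.1144, 0.21]
orientation: [0.002, 3.141, -0.0]
force: [0.6, -0.3, -1.1]
opening: 0.0417
gripper_force: 30.0
```

Call:
arm_command(
  increments=[
    [0, 0, 0, 0, 0, 0],
    [0, 0, 0, 0, 0, 0],
    [0, 0, 0, 0, 0, 0],
    [0, 0, 0, 0, 0, 0],
    [0, 0, 0, 0, 0, 0],
  ],
  fingers=-0.25,
)

```text
t: 49.85
tool_pos: [0.453, -0.1144, 0.2098]
orientation: [0.002, 3.141, -0.0]
force: [-0.3, 0.3, 0.0]
opening: 0.0579
gripper_force: 0.0
```

Call:
arm_command(
  increments=[
    [0, 0, -0.1, 0, 0, 0],
    [0, 0, -0.25, 0, 0, 0],
    [0, 0, -0.46, 0, 0, 0],
    [0.06, 0.15, -0.46, 0, 0, 0],
    [0.12, 0.33, -0.46, 0, 0, 0],
  ],
)

```text
t: 50.48
tool_pos: [0.429, -0.0481, 0.3027]
orientation: [0.005, 3.139, -0.001]
force: [-0.2, 0.5, -1.2]
opening: 0.0579
gripper_force: 0.0
```

Call:
arm_command(
  increments=[
    [0.06, 0.2, 0, 0, 0, 0],
    [0.12, 0.4, 0, 0, 0, 0],
    [0.18, 0.6, 0, 0, 0, 0],
    [0.24, 0.8, 0, 0, 0, 0],
    [0.3, 1, 0, 0, 0, 0],
  ],
  fingers=-1,
)

```text
t: 51.1
tool_pos: [0.3687, 0.1529, 0.302]
orientation: [0.002, 3.14, 0.0]
force: [1.2, 0.0, 0.1]
opening: 0.0927
gripper_force: 0.0
```

Call:
arm_command(
  increments=[
    [0.02, 0.2, 0, 0, 0, 0],
    [0.044, 0.35, 0.1, 0, 0, 0],
    [0.044, 0.4, 0.16, 0, 0, 0],
    [0.044, 0.4, 0.16, 0, 0, 0],
    [0.044, 0.4, 0.16, 0, 0, 0],
  ],
)

```text
t: 51.72
tool_pos: [0.361, 0.231, 0.2701]
orientation: [0.003, 3.141, -0.0]
force: [-0.3, 0.4, -0.3]
opening: 0.093
gripper_force: 0.0
```

```bash
python3 - <<'E'
from h import *
c=read_camera('wrist');s=read_state();print(s['tool_pos'],s['orientation'],go([.361,.2314,.206],np.pi/2))
e=proj(c,[.361,.2314,.032]);print(e)
g=cv2.cvtColor(c['image'],cv2.COLOR_RGB2GRAY);x,y=[max(int(v)-60,0) for v in e]
sub=(g[y:y+120,x:x+120]<55).astype(np.uint8);n,_,st,ce=cv2.connectedComponentsWithStats(sub)
for i in range(1,n):
    if st[i,4]>150: p=ce[i]+[x,y];print(p,st[i],pix(c,*p,.032))
E
```

```text
[0.36115897 0.23099618 0.27038526] [3.99095314e-03 3.14018769e+00 1.15020373e-04] [0.001, 0.002, 0.322, 0.0, 0.0004, -0.0008]
[254.05828902 211.60327397]
[253.81694402 211.54311649] [  39   41   42   40 1322] [0.36095074 0.23121643 0.032     ]
```

Call:
arm_command(
  increments=[
    [0, 0, 0.08, 0, 0, 0],
    [0, 0, 0.16, 0, 0, 0],
    [0, 0, 0.24, 0, 0, 0],
    [0, 0, 0.3, 0, 0, 0],
    [0, 0, 0.32, 0, 0, 0],
  ],
)

```text
t: 52.4
tool_pos: [0.3602, 0.2315, 0.2044]
orientation: [-0.002, -3.14, 0.001]
force: [0.9, -0.4, -0.4]
opening: 0.0932
gripper_force: 0.0
```

Call:
arm_command(
  increments=[
    [0, 0, 0, 0, 0, 0],
    [0, 0, 0, 0, 0, 0],
    [0, 0, 0, 0, 0, 0],
    [0, 0, 0, 0, 0, 0],
    [0, 0, 0, 0, 0, 0],
  ],
  fingers=1,
)

```text
t: 53.02
tool_pos: [0.3607, 0.2318, 0.2059]
orientation: [0.002, 3.141, 0.0]
force: [-0.2, 0.1, -0.2]
opening: 0.0476
gripper_force: 0.0
```

Call:
arm_command(
  increments=[
    [0, 0, 0, 0, 0, 0],
    [0, 0, 0, 0, 0, 0],
    [0, 0, 0, 0, 0, 0],
    [0, 0, 0, 0, 0, 0],
    [0, 0, 0, 0, 0, 0],
  ],
)

```text
t: 53.65
tool_pos: [0.3607, 0.2317, 0.2059]
orientation: [0.002, 3.141, 0.0]
force: [0.2, 0.8, 2.6]
opening: 0.0413
gripper_force: 30.0
```

Call:
arm_command(
  increments=[
    [0, 0, -0.1, 0, 0, 0],
    [0, 0, -0.25, 0, 0, 0],
    [0, 0, -0.4, 0, 0, 0],
    [0, 0, -0.5, 0, 0, 0],
    [0, 0, -0.5, 0, 0, 0],
  ],
)

```text
t: 54.28
tool_pos: [0.3612, 0.232, 0.3072]
orientation: [0.002, 3.138, 0.002]
force: [-0.6, 0.2, -1.4]
opening: 0.0408
gripper_force: 30.0
```

Call:
arm_command(
  increments=[
    [-0.06, -0.15, 0, 0, 0, 0],
    [-0.13, -0.36, 0, 0, 0, 0],
    [-0.2, -0.57, 0, 0, 0, 0],
    [-0.27, -0.78, 0, 0, 0, 0],
    [-0.35, -1, 0, 0, 0, 0],
  ],
)

```text
t: 54.9
tool_pos: [0.43, 0.0303, 0.3042]
orientation: [-0.002, -3.14, -0.0]
force: [0.5, -0.3, -0.4]
opening: 0.0411
gripper_force: 30.0
```

Call:
arm_command(
  increments=[
    [-0.05, -0.15, 0, 0, 0, 0],
    [-0.1, -0.3, 0, 0, 0, 0],
    [-0.117, -0.33, 0, 0, 0, 0],
    [-0.117, -0.33, 0, 0, 0, 0],
    [-0.117, -0.33, 0, 0, 0, 0],
  ],
)

```text
t: 55.52
tool_pos: [0.4533, -0.0335, 0.3053]
orientation: [-0.001, -3.141, -0.001]
force: [-0.1, 0.1, -0.2]
opening: 0.0415
gripper_force: 30.0
```

```bash
python3 - <<'E'
from h import *
check([]);print(go([.4545,-.0345,.2098],np.pi/2))
E
```

```text
55.525 [ 0.4533 -0.0335  0.3053] [-1.000e-03 -3.141e+00 -1.000e-03] 0.0415
[-0.006, -0.005, 0.478, 0.0001, 0.0, -0.0001]
```

Call:
arm_command(
  increments=[
    [-0.006, -0.005, 0.1, 0, 0, 0],
    [-0.006, -0.005, 0.24, 0, 0, 0],
    [-0.006, -0.005, 0.37, 0, 0, 0],
    [-0.006, -0.005, 0.45, 0, 0, 0],
    [-0.006, -0.005, 0.477, 0, 0, 0],
  ],
)

```text
t: 56.2
tool_pos: [0.4545, -0.0349, 0.2098]
orientation: [-0.001, -3.141, -0.001]
force: [-16.7, 5.3, 41.2]
opening: 0.0418
gripper_force: 30.0
```

Call:
arm_command(
  increments=[
    [0, 0, 0, 0, 0, 0],
    [0, 0, 0, 0, 0, 0],
    [0, 0, 0, 0, 0, 0],
    [0, 0, 0, 0, 0, 0],
    [0, 0, 0, 0, 0, 0],
  ],
)

```text
t: 56.82
tool_pos: [0.4549, -0.0355, 0.2106]
orientation: [0.002, 3.141, -0.0]
force: [-0.3, -0.1, -0.9]
opening: 0.0413
gripper_force: 30.0
```

Call:
arm_command(
  increments=[
    [0, 0, 0, 0, 0, 0],
    [0, 0, 0, 0, 0, 0],
    [0, 0, 0, 0, 0, 0],
    [0, 0, 0, 0, 0, 0],
    [0, 0, 0, 0, 0, 0],
  ],
  fingers=-0.25,
)

```text
t: 57.45
tool_pos: [0.4549, -0.0354, 0.2104]
orientation: [0.002, 3.141, 0.0]
force: [0.1, -0.1, 1.0]
opening: 0.0581
gripper_force: 0.0
```

Call:
arm_command(
  increments=[
    [0, 0, -0.1, 0, 0, 0],
    [0, 0, -0.25, 0, 0, 0],
    [0, 0, -0.46, 0, 0, 0],
    [0, 0.2, -0.6, 0, 0, 0],
    [0, 0.45, -0.6, 0, 0, 0],
  ],
)

```text
t: 58.08
tool_pos: [0.456, 0.0549, 0.3338]
orientation: [0.006, 3.135, -0.0]
force: [0.3, -0.2, 0.8]
opening: 0.0581
gripper_force: 0.0
```

Call:
arm_command(
  increments=[
    [0.05, 0.25, 0, 0, 0, 0],
    [0.1, 0.5, 0, 0, 0, 0],
    [0.15, 0.75, 0, 0, 0, 0],
    [0.2, 0.9, 0, 0, 0, 0],
    [0.2, 0.9, 0, 0, 0, 0],
  ],
)

```text
t: 58.7
tool_pos: [0.4144, 0.2363, 0.3303]
orientation: [-0.003, 3.141, 0.0]
force: [-0.4, 0.4, 0.0]
opening: 0.0583
gripper_force: 0.0
```

```bash
python3 - <<'E'
from h import *
c=check([]);print(read_state()['q']);np.savez('s8.npz',**c);crop(c['image'],190,150,150,120,5,'pics/s8.png')
E
```

```text
58.7 [0.4144 0.2363 0.3303] [-3.000e-03  3.141e+00  0.000e+00] 0.0583
[ 4.08436824e-01 -1.60514397e-01  1.91339067e+00 -5.11996374e-04
  1.38843450e+00 -1.16321290e+00]
```

View pics/s8.png

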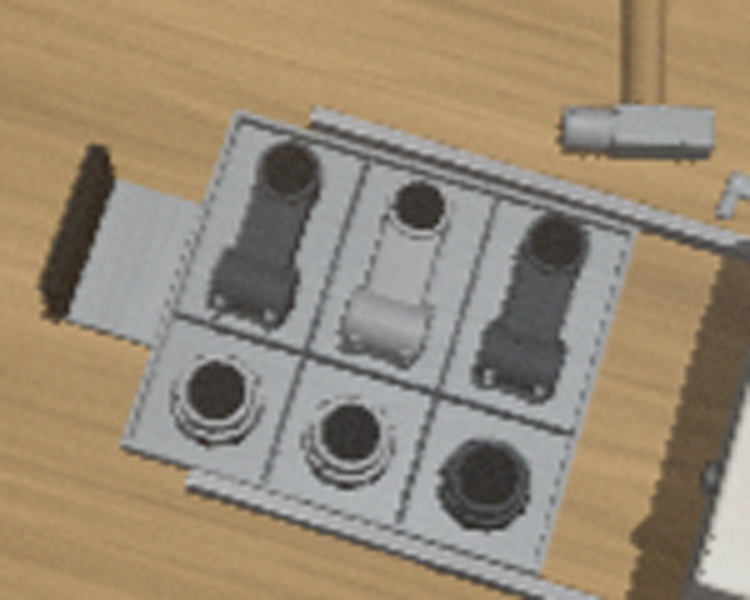

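All six parts are centred in their cells: cup tops at (217,390), (350,433), (490,475), and stems square. Next I turn the wrist 90° and push the handle's outer face, so the gripper body clears the hood.

Call:
arm_command(
  increments=[
    [-0.1, -0.1, 0, 0, 0, 0.05],
    [-0.2, -0.2, 0, 0, 0, 0.1],
    [-0.3, -0.3, 0, 0, 0, 0.15],
    [-0.4, -0.42, 0, 0, 0, 0.2],
    [-0.51, -0.53, 0, 0, 0, 0.25],
  ],
  fingers=0.14,
)

```text
t: 59.38
tool_pos: [0.5178, 0.1261, 0.3305]
orientation: [1.214, 2.897, -0.0]
force: [0.6, -0.1, 0.4]
opening: 0.0401
gripper_force: 0.0
```

Call:
arm_command(
  increments=[
    [0, 0, 0, 0, 0, 0.05],
    [0, 0, 0, 0, 0, 0.1],
    [0, 0, 0, 0, 0, 0.15],
    [0, 0, 0, 0, 0, 0.2],
    [0, 0, 0, 0, 0, 0.25],
  ],
)

```text
t: 60.0
tool_pos: [0.5172, 0.1269, 0.3304]
orientation: [2.23, 2.212, -0.0]
force: [0.8, 0.0, -0.1]
opening: 0.0398
gripper_force: 0.0
```

Call:
arm_command(
  increments=[
    [0, 0, 0, 0, 0, 0],
    [0, 0, 0, 0, 0, 0],
    [0, 0, 0, 0, 0, 0],
    [0, 0, 0, 0, 0, 0],
    [0, 0, 0, 0, 0, 0],
  ],
)

```text
t: 60.62
tool_pos: [0.517, 0.1285, 0.3305]
orientation: [2.222, 2.22, 0.001]
force: [0.0, 0.1, -0.1]
opening: 0.0402
gripper_force: 0.0
```

```bash
python3 - <<'E'
from h import *
check([]);print(go([.516,.12,.206],0.),R.from_rotvec(read_state()['orientation']).as_matrix().round(3).tolist())
s=np.load('s8.npz');a=lambda u,v,z:pix(s,190+u/5-.4,150+v/5-.4,z)
for u,v in [(217,390),(350,433),(490,475)]: print(a(u,v,.036))
print('handle',a(95,150,.064),a(45,300,.064))
E
```

```text
60.625 [0.517  0.1285 0.3305] [2.222e+00 2.220e+00 1.000e-03] 0.0402
[-0.043, -0.006, 0.622, 0.0002, 0.0, -0.0003] [[0.001, 1.0, 0.001], [1.0, -0.001, -0.0], [-0.0, 0.001, -1.0]]
[ 0.45423171 -0.03563776  0.036     ]
[ 0.45283689 -0.11418778  0.036     ]
[ 0.45315371 -0.19541355  0.036     ]
handle [0.56053102 0.07064414 0.064     ] [0.46849951 0.06844234 0.064     ]
```

Call:
arm_command(
  increments=[
    [0, 0, 0.15, 0, 0, 0],
    [0, 0, 0.32, 0, 0, 0],
    [0, 0, 0.48, 0, 0, 0],
    [-0.08, 0, 0.6, 0, 0, 0],
    [-0.16, 0, 0.622, 0, 0, 0],
  ],
)

```text
t: 61.3
tool_pos: [0.516, 0.096, 0.2042]
orientation: [-2.221, -2.22, 0.004]
force: [-0.2, -0.5, 0.1]
opening: 0.04
gripper_force: 0.0
```

Call:
arm_command(
  increments=[
    [-0.03, 0, 0, 0, 0, 0],
    [-0.06, 0, 0, 0, 0, 0],
    [-0.1, 0, 0, 0, 0, 0],
    [-0.14, 0, 0, 0, 0, 0],
    [-0.18, 0, 0, 0, 0, 0],
  ],
)

```text
t: 61.92
tool_pos: [0.5177, 0.0616, 0.2076]
orientation: [2.222, 2.22, 0.007]
force: [-0.0, 8.3, -0.1]
opening: 0.0403
gripper_force: 4.6
```

Call:
arm_command(
  increments=[
    [-0.06, 0, 0, 0, 0, 0],
    [-0.12, 0, 0, 0, 0, 0],
    [-0.18, 0, 0, 0, 0, 0],
    [-0.24, 0, 0, 0, 0, 0],
    [-0.3, 0, 0, 0, 0, 0],
  ],
)

```text
t: 62.55
tool_pos: [0.5176, 0.0015, 0.2076]
orientation: [2.222, 2.22, 0.007]
force: [0.5, 10.4, 1.2]
opening: 0.0401
gripper_force: 5.0
```

Call:
arm_command(
  increments=[
    [-0.06, 0, 0, 0, 0, 0],
    [-0.12, 0, 0, 0, 0, 0],
    [-0.18, 0, 0, 0, 0, 0],
    [-0.24, 0, 0, 0, 0, 0],
    [-0.3, 0, 0, 0, 0, 0],
  ],
)

```text
t: 63.18
tool_pos: [0.5176, -0.0585, 0.2075]
orientation: [2.222, 2.22, 0.006]
force: [-0.6, 9.7, 2.7]
opening: 0.04
gripper_force: 5.4
```

Call:
arm_command(
  increments=[
    [-0.06, 0, 0, 0, 0, 0],
    [-0.12, 0, 0, 0, 0, 0],
    [-0.18, 0, 0, 0, 0, 0],
    [-0.24, 0, 0, 0, 0, 0],
    [-0.3, 0, 0, 0, 0, 0],
  ],
)

```text
t: 63.8
tool_pos: [0.5175, -0.1184, 0.2076]
orientation: [2.222, 2.221, 0.006]
force: [0.5, 11.2, 3.9]
opening: 0.0398
gripper_force: 5.8
```

Call:
arm_command(
  increments=[
    [-0.06, 0, 0, 0, 0, 0],
    [-0.12, 0, 0, 0, 0, 0],
    [-0.18, 0, 0, 0, 0, 0],
    [-0.24, 0, 0, 0, 0, 0],
    [-0.3, 0, 0, 0, 0, 0],
  ],
)

```text
t: 64.42
tool_pos: [0.5175, -0.1783, 0.2076]
orientation: [2.222, 2.221, 0.006]
force: [0.6, 11.9, 5.6]
opening: 0.0399
gripper_force: 6.2
```

Call:
arm_command(
  increments=[
    [-0.03, 0, 0, 0, 0, 0],
    [-0.06, 0, 0, 0, 0, 0],
    [-0.09, 0, 0, 0, 0, 0],
    [-0.11, 0, 0, 0, 0, 0],
    [-0.13, 0, 0, 0, 0, 0],
  ],
)

```text
t: 65.05
tool_pos: [0.5175, -0.204, 0.2076]
orientation: [-2.222, -2.221, -0.006]
force: [0.4, 13.1, 5.5]
opening: 0.0399
gripper_force: 6.6
```

Call:
arm_command(
  increments=[
    [-0.005, 0, 0, 0, 0, 0],
    [-0.01, 0, 0, 0, 0, 0],
    [-0.015, 0, 0, 0, 0, 0],
    [-0.02, 0, 0, 0, 0, 0],
    [-0.025, 0, 0, 0, 0, 0],
  ],
)

```text
t: 65.68
tool_pos: [0.5175, -0.2088, 0.2076]
orientation: [-2.222, -2.221, -0.006]
force: [-0.7, 12.7, 6.3]
opening: 0.0405
gripper_force: 6.7
```

Still sliding at 13 N with no contact yet, so I continue in small steps.

Call:
arm_command(
  increments=[
    [-0.005, 0, 0, 0, 0, 0],
    [-0.01, 0, 0, 0, 0, 0],
    [-0.015, 0, 0, 0, 0, 0],
    [-0.02, 0, 0, 0, 0, 0],
    [-0.025, 0, 0, 0, 0, 0],
  ],
)

```text
t: 66.3
tool_pos: [0.5176, -0.2122, 0.2076]
orientation: [-2.219, -2.219, -0.01]
force: [-0.8, 28.4, 13.5]
opening: 0.0404
gripper_force: 13.9
```

Call:
arm_command(
  increments=[
    [-0.003, 0, 0, 0, 0, 0],
    [-0.006, 0, 0, 0, 0, 0],
    [-0.009, 0, 0, 0, 0, 0],
    [-0.012, 0, 0, 0, 0, 0],
    [-0.015, 0, 0, 0, 0, 0],
  ],
)

```text
t: 66.92
tool_pos: [0.5178, -0.2129, 0.2076]
orientation: [-2.216, -2.217, -0.014]
force: [-2.3, 41.9, 18.3]
opening: 0.0402
gripper_force: 20.5
```

Contact with the end plate: force rose to 42 N at y = -0.2125. I back off horizontally, then rise and look.

Call:
arm_command(
  increments=[
    [0.02, 0, 0, 0, 0, 0],
    [0.06, 0, 0, 0, 0, 0],
    [0.15, 0, 0, 0, 0, 0],
    [0.3, 0, 0, 0, 0, 0],
    [0.4, 0, 0, 0, 0, 0],
  ],
)

```text
t: 67.55
tool_pos: [0.5166, -0.1371, 0.2062]
orientation: [2.222, 2.22, 0.001]
force: [-0.1, -0.6, -0.4]
opening: 0.0402
gripper_force: 0.0
```

Call:
arm_command(
  increments=[
    [0.05, 0, -0.2, 0, 0, 0],
    [0.2, 0, -0.4, 0, 0, 0],
    [0.4, 0, -0.6, 0, 0, 0],
    [0.6, 0, -0.8, 0, 0, 0],
    [0.8, 0, -0.8, 0, 0, 0],
  ],
)

```text
t: 68.18
tool_pos: [0.5178, 0.023, 0.3709]
orientation: [2.218, 2.215, 0.009]
force: [0.0, 0.9, -0.3]
opening: 0.0402
gripper_force: 0.0
```

Call:
arm_command(
  increments=[
    [0, 0, 0, 0, 0, 0],
    [0, 0, 0, 0, 0, 0],
    [0, 0, 0, 0, 0, 0],
    [0, 0, 0, 0, 0, 0],
    [0, 0, 0, 0, 0, 0],
  ],
)

```text
t: 68.8
tool_pos: [0.5169, 0.0209, 0.3659]
orientation: [2.224, 2.219, 0.0]
force: [0.1, 0.1, 0.1]
opening: 0.0402
gripper_force: 0.0
```

```bash
python3 - <<'E'
from h import *
c=check([]);np.savez('s9.npz',**c);cv2.imwrite('pics/s9.png',cv2.resize(c['image'][:,:,::-1],(800,600)))
E
```

```text
68.8 [0.5169 0.0209 0.3659] [2.224 2.219 0.   ] 0.0402
```

View pics/s9.png

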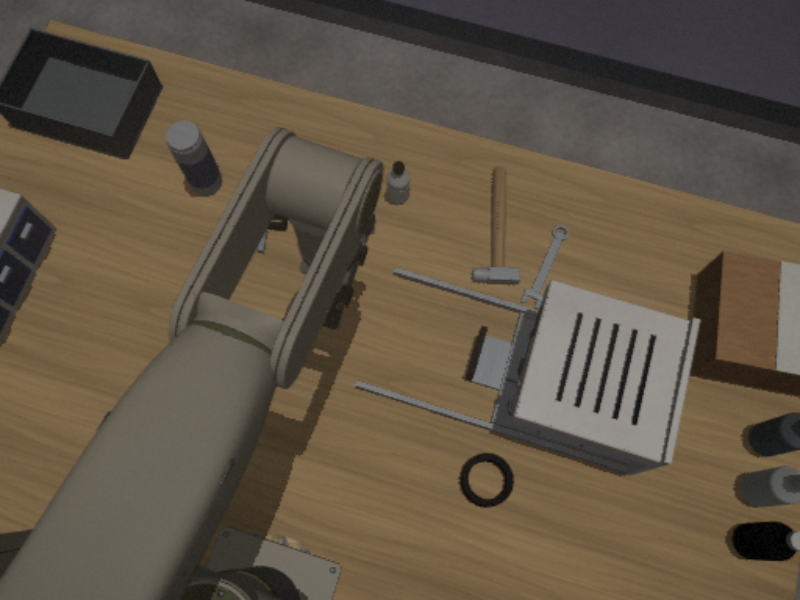

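The tray is home: its handle is now at (480,356), about 34 mm further in than at the start. The tools, bottles and tape are in place; the arm hides the mug.

```bash
python3 -c "
from plant import *
print(close_job())"
```

```text
the job is handed in; nothing more can be done
None
```

The job is handed in: all three stems and all three cups were laid in their cells, and the tray was slid back under the hood until it met the end plate; no verdict came back.

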